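# Close the heel press: slide the carriage home and lower the pressure plate

### The job

A freshly glued heel lies on the carriage of the small heel press. Push the carriage by its upright handle fully home against the end stop, so that the heel sits between the two guide rods. Then pick up the flat pressure plate, thread its two holes over the two rods and lower it level, without dropping it, until it rests on the heel, and let go; do not disturb the other things on the bench.

Things in the scene. Friction and masses are not known exactly. Their poses are not given: they have to be found in the camera images.
- press: Fixed heel press on a wooden plinth 30 mm thick, 299 mm long (x), with a 220 mm wide cross foot (y): grey base, two steel slide ways along x, two upright guide rods. Origin: on the bench midway between the rods; x points from the open (carriage) end to the end stop, y along the line of the rods, z up. End stop behind the rods, x = 44 to 63 mm, top z = 72 mm.
- rod_mid (a point): Midway between the tops of the two steel guide rods, 190 mm above the bench; axes as the press's. Rods: 14 mm diameter, axes at y = +75 and -75 mm from here, the uppermost 10 mm tapering to 6 mm diameter. With the carriage home, nothing between them stands higher than the heel (87 mm above the bench).
- carriage (a joint): Slide of the carriage along the press's x axis, in m: 0 is home against the end stop (heel between the rods); grows to 0.11 as it is pulled out towards the press's -x end. Starts 0.06 to 0.10 out and stays where it is left (friction about 3 N, plus 6 N per m/s). The carriage is an aluminium slab 166 x 102 mm.
- handle_top (a point): Middle of the top of the carriage's handle: upright, round black grip, 24 mm in diameter, from 72 to 128 mm above the bench, on the carriage's centre line, 103 mm to the press's -x side of the heel's middle. Moves with the carriage; axes as the press's. Room for a gripper all round.
- glued_heel: The leather heel block (62 x 66 x 24 mm, black, tan and brown layers) held fast on the carriage. Origin: middle of its underside; its top is 87 mm above the bench, and it is midway between the rods when the carriage is home.
- plate: Loose aluminium pressure plate, 64 (x) x 190 (y) x 16 mm, about 0.6 kg, flat on the bench right of the press. Origin: middle of its underside; z up. Two through holes, 18 mm diameter, at y = +75 and -75 mm, x = 0; either way round fits. On top in the middle a wooden bar grip, 20 mm thick (x), 60 mm long (y), from 21 to 63 mm above the underside.
- wax_tin: Bystander: round white tin, 76 mm diameter, 52 mm high, at the right, near the front; origin in the middle of its underside.
- spare_heel: Bystander: a second heel block, 62 x 66 x 24 mm, lying loose on the bench behind the plate; origin in the middle of its underside.
- cement_jar: Bystander: amber jar with grey lid, 64 mm diameter, 99 mm high, farther back; origin in the middle of its underside.

How it is judged:
By the outcome, as a careful person would: the job done as asked, in the order asked, and still so for the second after the job is handed in, with the robot touching nothing.
It also fails if it takes over 51 s, if anything falls off the work surface, if the arm or the gripper's body presses on something with over 40 N, if the wrist force passes 120 N, or if a joint passes its speed limit or range.

### The arm

A 6-joint arm with a two-finger parallel gripper is mounted at the origin on a cart in front of the work surface, level with it; the furniture and walls round the work are solid. World frame = base frame: x ahead of the robot, y to its left, z up, the work surface at z = 0. Lengths are in m, angles in degrees, forces in N, time in s.
With the tool pointing down it reaches from about 0.425 to 0.95 m from the base axis. Payload 3.5 kg.
Tool frame: the origin (TCP) lies at the very end of the fingers, on their centre line; the grasp point (between the pads) lies 19 mm behind it; z points along the fingers, y is the direction in which the jaws open and shut (so a half turn about z gives the same grasp; the last joint's range is limited). The gripper opens to 85 mm and grips with 20 to 120 N. Pads are 22 mm wide; open, the fingers measure 114 mm over their backs; the gripper's body (76 mm by 85 mm) begins 54 mm behind the grasp point. The pads swing forward as they close: fully open they stand 13 mm farther back than shut.
Start: joints at [57.926, 16.404, 90.338, -0, 73.258, -8.594], TCP at [0.269, 0.619, 0.194] pointing down, gripper open.
Joint ranges: [-158.93, 158.93], [-51.34, 127.21], [12.03, 142.37], [-87.48, 267.48], [13.55, 161.25], [-162.69, 162.69]. Speed limits (degrees/s): [159.86, 159.86, 180, 180, 180, 180].

### API

Orientations are given as [roll, pitch, yaw] about the fixed x, y, z axes, in that order (R = Rz(yaw) Ry(pitch) Rx(roll)).
In Python, from cell import env, imaging gives the robot as it stands. The module is installed in compiled form; this text tells all that it offers.
- The arm moves only by the tool move_arm, never from a script. Its argument "motion" is a list of rows, each an object with "offset": the shift along the tool's x, y, z in m, a list of three; "rot": the turn, a rotation vector about the tool's x, y, z in degrees, a list of three; "fingers": the opening, from 0 (shut) to 1 (fully open). A call has 1 to 20 rows; each row shifts and turns the commanded pose from where the row before left it, along the tool's axes as they then stand; what a row does not reach is not made up. A row lasts 1/10 s, in which the tool goes at most 50 mm and 8.59 degrees, less where a joint would pass 70% of its speed; a pose out of reach is approached as far as the arm can. A call with a gripper value outside its range is refused whole. The fingers move at their own pace and stop on an object; "squeeze" is the grip in N (left out, the last holds). Time passes only in rows, so rows that do not move let the fingers close. It gives the time, the measured TCP pose, the force and the opening at its end, in the units of the state.
- env.get_obs(): the state, without advancing time (a new reading comes with each control period).
- imaging.grab_frame(name): name is "scene" or "top" or "wrist"; returns a dict with "frame" (384x512x3 uint8, red, green, blue), "depth" (384x512 float32, m along the optical axis (not along the pixel's ray), 0 where there is no reading), "K" (3x3 intrinsics, pixels), "distortion" ([k1, k2, p1, p2, k3] as OpenCV has them; the pictures are not rectified), "R" (3x3) and "t" (3): a world point X has camera coordinates R X + t. Camera axes: x right, y down, z forward; pixel columns grow to the right and rows downward; lengths in m; the calibration is good to about 2 mm. A picture is of the moment at which its call begins.
- env.job_done(): hands the job in, once; it reports no verdict.
The state is a dict: "time": time; "qpos": joint angles; "qvel": joint speeds; "effort": joint torques, N m; "position": TCP position; "tcp_rot": TCP orientation; "ft_force": force on the tool from outside, world axes, zero at the start; "torque": the same for the moment, N m; "opening": finger opening in m.
Only numpy, scipy, OpenCV 4.12 (cv2) and the standard library are available. Lean on these libraries where they do the work, as an engineer would, in place of code of your own. Each camera call takes 0.05 s, during which the arm holds its last target.

## Working session

There is one attempt and no reset: what is moved stays moved. The work goes in short steps, Python scripts to look and compute and a tool call to move; the robot and the scene stay as the last step left them, time stands still between calls to the robot, and variables do not carry over. Pictures are saved under pics/ and viewed, and the job is handed in when it is done.

Besides the shell and the picture viewer there is one more tool, called after "Call:" as name(argument=value, ...) on one line, values as JSON. move_arm: Moves the arm, as the interface text tells. Its arguments: {"type":"object","properties":{"motion":{"type":"array"},"squeeze":{"type":"number"}},"required":["motion"]}

```bash
mkdir -p pics; ls
python3 - <<'E'
from cell import env, imaging
import cv2,pickle
o=env.get_obs();print({k:o[k] for k in ('time','position','tcp_rot','ft_force','opening')})
for n in ("scene","top"):
    f=imaging.grab_frame(n); pickle.dump(f,open(f'{n}0.pkl','wb'))
    cv2.imwrite(f'pics/{n}0.png',f['frame'][:,:,::-1])
    print(n,f['K'],f['distortion'],f['R'],f['t'])
E
```

```text
pics
{'time': 0.0, 'position': array([0.26850171, 0.61849407, 0.19265506]), 'tcp_rot': array([-1.79868499e+02, -2.05186614e-02,  1.56519181e+02]), 'ft_force': array([0.40545385, 0.35629592, 0.46206985]), 'opening': 0.08561093030850456}
scene [[357.81797613   0.         259.55903669]
 [  0.         357.81797613 194.24997073]
 [  0.           0.           1.        ]] [-0.07976339  0.          0.          0.          0.        ] [[ 0.81193304 -0.58350509  0.01692774]
 [-0.44136129 -0.63260578 -0.63640407]
 [ 0.3820536   0.50924625 -0.77117009]] [-0.42228701  0.37355831  0.88693001]
top [[349.77555937   0.         258.04283162]
 [  0.         349.77555937 193.22037102]
 [  0.           0.           1.        ]] [-0.08725885  0.          0.          0.          0.        ] [[ 0.02212338 -0.99941424  0.0261102 ]
 [-0.99908569 -0.02305669 -0.03600248]
 [ 0.03658341 -0.02528983 -0.99901055]] [0.04897714 0.53949681 1.19036123]
```

View pics/scene0.png

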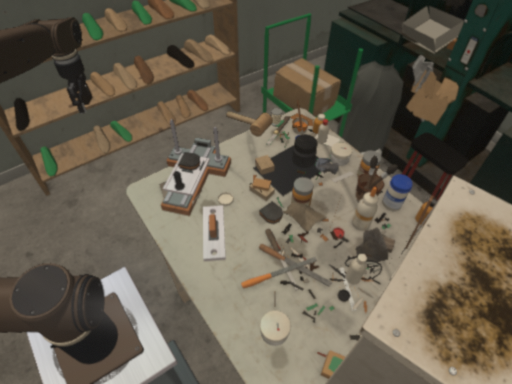

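View pics/top0.png

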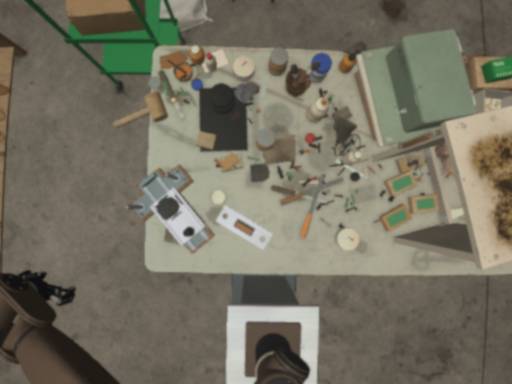

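Run:
```python
import cv2
a=cv2.imread('pics/top0.png')[155:260,120:280]
cv2.imwrite('pics/top0c.png',cv2.resize(a,None,fx=5,fy=5,interpolation=cv2.INTER_CUBIC))
a=cv2.imread('pics/scene0.png')[110:270,145:265]
cv2.imwrite('pics/scene0c.png',cv2.resize(a,None,fx=3.75,fy=3.75,interpolation=cv2.INTER_CUBIC))
```

```text
(no output)
```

View pics/top0c.png

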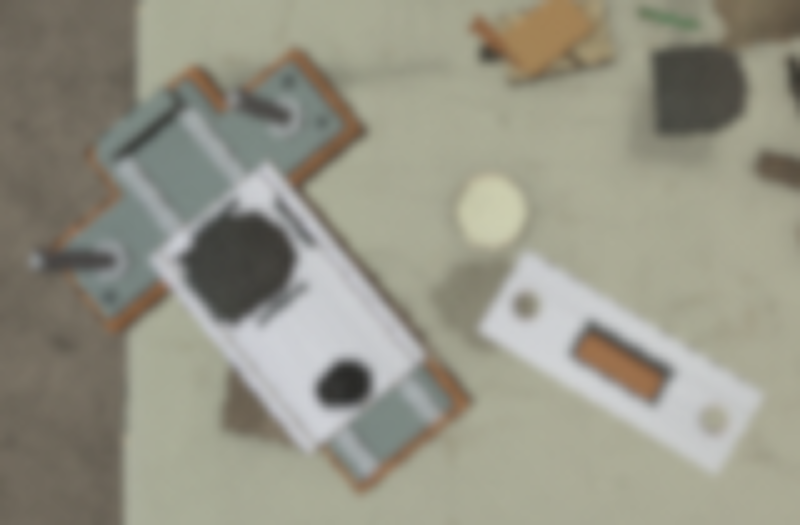

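View pics/scene0c.png

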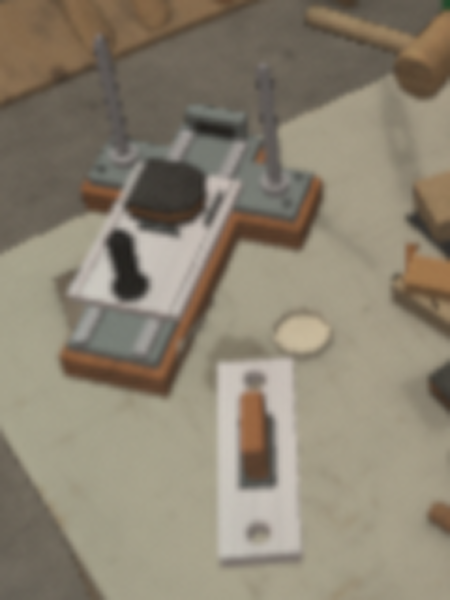

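```bash
cat > h.py <<'E'
import numpy as np,cv2,pickle
def ray(f,uv):
    p=cv2.undistortPoints(np.array([[uv]],float),f['K'],np.array(f['distortion']))[0,0]
    d=f['R'].T@np.array([p[0],p[1],1]); c=-f['R'].T@f['t']; return c,d
def at(f,uv,z):
    c,d=ray(f,uv); return c+d*(z-c[2])/d[2]
def tri(fs,uvs):
    A=np.zeros((3,3));b=np.zeros(3)
    for f,u in zip(fs,uvs):
        c,d=ray(f,u);d/=np.linalg.norm(d);P=np.eye(3)-np.outer(d,d);A+=P;b+=P@c
    return np.linalg.solve(A,b)
def proj(f,X):
    return cv2.projectPoints(np.array(X,float).reshape(-1,1,3),cv2.Rodrigues(f['R'])[0],f['t'],f['K'],np.array(f['distortion']))[0][:,0]
def T(uv): return (120+(uv[0]+.5)/5-.5,155+(uv[1]+.5)/5-.5)
def S(uv): return (145+(uv[0]+.5)/3.75-.5,110+(uv[1]+.5)/3.75-.5)
E
python3 - <<'E'
from h import *
np.set_printoptions(precision=4,suppress=True)
t=pickle.load(open('top0.pkl','rb'));s=pickle.load(open('scene0.pkl','rb'))
pts={'rodL':((35,260),(100,38),.19),'rodR':((235,97),(264,67),.19),'h1':((525,305),(256,380),.016),'h2':((713,420),(259,532),.016),
'handle':((335,388),(121,238),.128),'heel':((238,265),None,.087),
'c1':((527,250),(218,360),.016),'c2':((765,398),(300,557),.016),'c3':((718,475),(219,560),.016),'c4':((478,330),(297,360),.016)}
for k,(a,b,z) in pts.items():
    print(k,at(t,T(a),z), at(s,S(b),z) if b else '', tri([t,s],[T(a),S(b)]) if b else '')
E
```

```text
rodL [0.4838 0.4482 0.19  ] [0.4829 0.4445 0.19  ] [0.4841 0.4493 0.1864]
rodR [0.5815 0.3336 0.19  ] [0.5792 0.3297 0.19  ] [0.5819 0.3348 0.1853]
h1 [0.4593 0.1733 0.016 ] [0.4591 0.17   0.016 ] [0.4598 0.1732 0.0119]
h2 [0.384  0.0438 0.016 ] [0.3845 0.0416 0.016 ] [0.3844 0.0433 0.0135]
handle [0.4089 0.2812 0.128 ] [0.4077 0.2793 0.128 ] [0.4086 0.2817 0.1252]
heel [0.4827 0.3528 0.087 ]  
c1 [0.4967 0.1728 0.016 ] [0.4434 0.2071 0.016 ] [0.4681 0.1849 0.028 ]
c2 [0.3996 0.0087 0.016 ] [0.3989 0.0045 0.016 ] [0.3998 0.0079 0.01  ]
c3 [0.3467 0.0396 0.016 ] [0.3464 0.0379 0.016 ] [0.3467 0.0393 0.0137]
c4 [0.4416 0.2047 0.016 ] [0.4991 0.1683 0.016 ] [0.4699 0.1848 0.0226]
```

Call:
move_arm(motion=[{"offset":[0,0,-0.015],"rot":[0,0,6.5],"fingers":1},{"offset":[0,0,-0.015],"rot":[0,0,6.5],"fingers":1},{"offset":[0,0,-0.015],"rot":[0,0,6.5],"fingers":1},{"offset":[0,0,-0.015],"rot":[0,0,6.5],"fingers":1},{"offset":[-0.035,-0.0113,0],"rot":[0,0,0],"fingers":1},{"offset":[-0.035,-0.0113,0],"rot":[0,0,0],"fingers":1},{"offset":[-0.035,-0.0113,0],"rot":[0,0,0],"fingers":1},{"offset":[-0.035,-0.0113,0],"rot":[0,0,0],"fingers":1},{"offset":[-0.035,-0.0113,0],"rot":[0,0,0],"fingers":1},{"offset":[-0.035,-0.0113,0],"rot":[0,0,0],"fingers":1},{"offset":[-0.035,-0.0113,0],"rot":[0,0,0],"fingers":1},{"offset":[-0.035,-0.0113,0],"rot":[0,0,0],"fingers":1},{"offset":[-0.035,-0.0113,0],"rot":[0,0,0],"fingers":1},{"offset":[-0.035,-0.0113,0],"rot":[0,0,0],"fingers":1},{"offset":[0,0,0],"rot":[0,0,0],"fingers":1},{"offset":[0,0,0],"rot":[0,0,0],"fingers":1}])

```text
time: 1.7
position: [0.4104, 0.2791, 0.2537]
tcp_rot: [-180.0, -0.0, 130.4]
ft_force: [0.8, 0.1, 0.5]
opening: 0.0854
```

```bash
cat > g.py <<'E'
import sys,cv2,pickle
from cell import env, imaging
def grab(n,tag,crop=None,k=1.5):
    f=imaging.grab_frame(n); pickle.dump(f,open(f'{n}{tag}.pkl','wb'))
    a=f['frame'][:,:,::-1]
    if crop: x0,x1,y0,y1=crop; a=a[y0:y1,x0:x1]
    cv2.imwrite(f'pics/{n}{tag}.png',cv2.resize(a,None,fx=k,fy=k,interpolation=cv2.INTER_CUBIC)); return f
def st():
    o=env.get_obs();print({k:[round(float(v),4) for v in o[k]] for k in ('position','tcp_rot','ft_force','qpos')},round(o['time'],2),round(o['opening'],4))
E
python3 - <<'E'
from g import *
st();f=grab('wrist','1');print(f['R'],f['t'],f['K'])
E
```

```text
{'position': [0.4104, 0.2791, 0.2537], 'tcp_rot': [-179.9765, -0.0406, 130.4086], 'ft_force': [0.8169, 0.0848, 0.5261], 'qpos': [22.4706, -9.0958, 110.9185, 0.0321, 78.2123, -17.9445]} 1.7 0.0854
[[ 7.60843960e-01  6.48934847e-01  1.80696726e-04]
 [ 6.16008239e-01 -7.22326658e-01  3.14289751e-01]
 [ 2.04084094e-01 -2.39014148e-01 -9.49327088e-01]] [-0.49162457 -0.11134945  0.42030421] [[336.30990179   0.         253.89647386]
 [  0.         336.30990179 192.0576738 ]
 [  0.           0.           1.        ]]
```

View pics/wrist1.png

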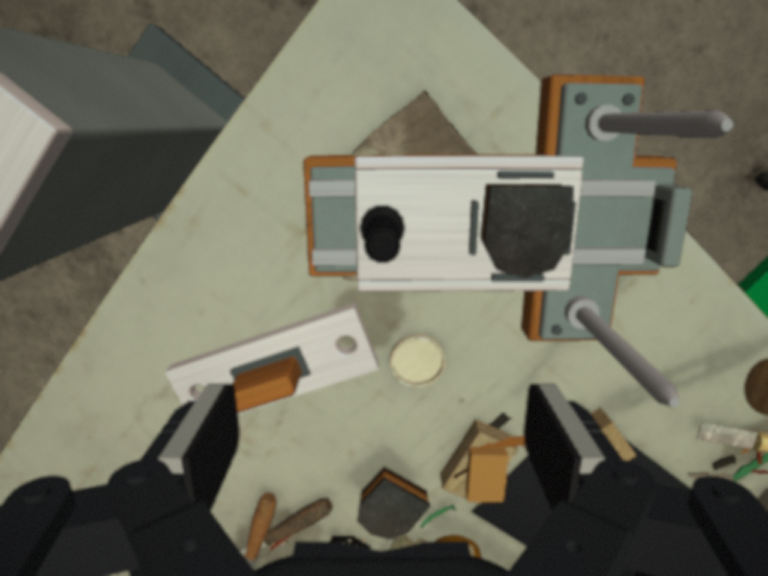

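Run:
```python
from h import *
np.set_printoptions(precision=4,suppress=True)
t=pickle.load(open('top0.pkl','rb'));s=pickle.load(open('scene0.pkl','rb'));w=pickle.load(open('wrist1.pkl','rb'))
W=lambda u:((u[0]+.5)/1.5-.5,(u[1]+.5)/1.5-.5)
for k,u,z in [('rodL',(726,124),.19),('rodR',(672,398),.19),('hole',(346,344),.016),('handletop',(382,245),.128),('handletop?',(381,222),.128)]:
    print(k,at(w,W(u),z))
print(tri([t,s,w],[T((35,260)),S((100,38)),W((726,124))]))
print(tri([t,s,w],[T((235,97)),S((264,67)),W((672,398))]))
for X in [(.4085,.2805,.128),(.4085,.2805,.072)]: print((proj(w,X)+.5)*1.5-.5)
```

```text
rodL [0.481  0.4473 0.19  ]
rodR [0.5767 0.3346 0.19  ]
hole [0.457  0.1727 0.016 ]
handletop [0.4047 0.284  0.128 ]
handletop? [0.3948 0.2946 0.128 ]
[0.4839 0.4495 0.1857]
[0.5818 0.3347 0.1849]
[[383.0625 252.9783]]
[[382.7638 234.0047]]
```

Call:
move_arm(motion=[{"offset":[0.004,-0.001,0.008],"rot":[0,0,0],"fingers":1},{"offset":[0,0,0.03],"rot":[0,0,0],"fingers":1},{"offset":[0,0,0.03],"rot":[0,0,0],"fingers":1},{"offset":[0,0,0.03],"rot":[0,0,0],"fingers":1},{"offset":[0,0,0.03],"rot":[0,0,0],"fingers":1},{"offset":[0,0,0.02],"rot":[0,0,0],"fingers":1},{"offset":[0,0,0.02],"rot":[0,0,0],"fingers":1},{"offset":[0,0,0],"rot":[0,0,0],"fingers":0.2},{"offset":[0,0,0],"rot":[0,0,0],"fingers":0.2},{"offset":[0,0,0],"rot":[0,0,0],"fingers":0.2},{"offset":[0,0,0],"rot":[0,0,0],"fingers":0.2},{"offset":[0,0,0],"rot":[0,0,0],"fingers":0.2},{"offset":[0,0,0],"rot":[0,0,0],"fingers":0.2}], squeeze=25)

```text
time: 3.05
position: [0.408, 0.2827, 0.0873]
tcp_rot: [179.8, 0.0, 130.5]
ft_force: [0.7, 1.7, 3.5]
opening: 0.0175
```

Run:
```python
from g import *
st();f=grab('wrist','2')
```

```text
{'position': [0.408, 0.2827, 0.0873], 'tcp_rot': [179.8361, 0.0143, 130.505], 'ft_force': [0.6951, 1.742, 3.4575], 'qpos': [22.9664, 0.383, 120.2423, 0.0416, 59.2141, -17.5599]} 3.05 0.0175
```

View pics/wrist2.png

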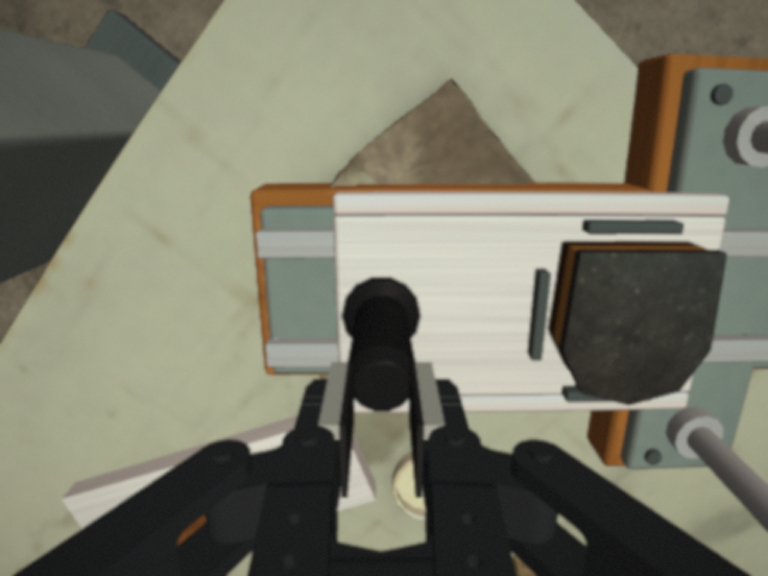

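Run:
```python
from h import *
np.set_printoptions(precision=4,suppress=True)
w=pickle.load(open('wrist2.pkl','rb'))
W=lambda u:((u[0]+.5)/1.5-.5,(u[1]+.5)/1.5-.5)
P=lambda X:(proj(w,X)+.5)*1.5-.5
p=np.array([.408,.2827,.0873])
print('cam',-w['R'].T@w['t'])
print(P(p),P(p+[0,0,.019]),P(p+[0,0,.0407]),P(p*[1,1,0]+[0,0,.072]))
print('handle top ctr',at(w,W((382,378)),.128))
d=w['depth'];print([ (u,d[int(u[1]/1.5),int(u[0]/1.5)]) for u in [(382,380),(382,340),(640,320),(430,420),(382,300)]])
c,r=ray(w,W((382,380)));print(c+r*d[int(380/1.5),int(382/1.5)])
```

```text
cam [0.3538 0.3423 0.2677]
[[385.8286 338.5404]] [[386.4909 360.473 ]] [[387.4279 391.5529]] [[385.3765 323.5803]]
handle top ctr [0.4036 0.2852 0.128 ]
[((382, 380), np.float32(0.15531829)), ((382, 340), np.float32(0.16434531)), ((640, 320), np.float32(0.1937569)), ((430, 420), np.float32(0.12492667)), ((382, 300), np.float32(0.20219408))]
[0.4036 0.2852 0.1292]
```

Run:
```python
from h import *
np.set_printoptions(precision=4,suppress=True)
w=pickle.load(open('wrist2.pkl','rb'))
W=lambda u:((u[0]+.5)/1.5-.5,(u[1]+.5)/1.5-.5)
p=np.array([.408,.2827,.0873]);yaw=np.radians(130.5)
ex=np.array([np.cos(yaw),np.sin(yaw),0]);ey=np.array([np.sin(yaw),-np.cos(yaw),0])
d=w['depth']
for u in [(335,370),(330,390),(425,370),(430,390),(345,420),(420,420),(310,395),(455,395),(345,480),(420,480),(382,380),(382,405),(355,380),(410,380),(382,330),(350,315),(415,315)]:
    v=W(u);z=d[int(round(v[1])),int(round(v[0]))];pc=cv2.undistortPoints(np.array([[v]],float),w['K'],np.array(w['distortion']))[0,0]
    X=w['R'].T@(np.array([pc[0],pc[1],1])*z-w['t']);print(u,X, 'tool', (X-p)@ex,(X-p)@ey,X[2]-p[2])
```

```text
(335, 370) [0.3894 0.2802 0.1331] tool 0.010211712249486977 -0.015739615701986544 0.04577006700089674
(330, 390) [0.3889 0.2804 0.1456] tool 0.010652769174556686 -0.01606188626565775 0.05834519356228808
(425, 370) [0.4098 0.2976 0.133 ] tool 0.010174351210088094 0.011066742906905142 0.04573748569459339
(430, 390) [0.4096 0.2982 0.1459] tool 0.010775542395323611 0.011320537458871014 0.058603556821734945
(345, 420) [0.3927 0.2837 0.1605] tool 0.01074108346830385 -0.011006719281436915 0.07315802638391068
(420, 420) [0.4063 0.296  0.1612] tool 0.01122222416556895 0.007407236401078058 0.07393574342355368
(310, 395) [0.3869 0.273  0.141 ] tool 0.0063370157408273306 -0.02235638850297138 0.05366890806823672
(455, 395) [0.4187 0.2997 0.1404] tool 0.005985211392489158 0.019195150057397727 0.05314769606928997
(345, 480) [0.4033 0.2707 0.1621] tool -0.00608518828566223 -0.01131357457100219 0.07476421739662058
(420, 480) [0.4176 0.2834 0.1626] tool -0.005660373315612239 0.007779759280714939 0.0753291617811886
(382, 380) [0.4036 0.2852 0.1292] tool 0.004735491371275772 -0.0017178752617327852 0.041882687075739375
(382, 405) [0.4096 0.2782 0.1287] tool -0.004420254778356252 -0.0017004657828519221 0.041401714120990904
(355, 380) [0.3974 0.2796 0.1289] tool 0.004574269095433589 -0.01006457979955366 0.04158455476259525
(410, 380) [0.4088 0.292  0.1325] tool 0.006536455670051105 0.006698316286003453 0.04519898895711853
(382, 330) [0.3982 0.2917 0.1099] tool 0.013256027785319157 -0.001631578620239586 0.022613451990120867
(350, 315) [0.3944 0.2758 0.0713] tool 0.0035936872926685395 -0.014776187031220231 -0.015969196529299692
(415, 315) [0.4157 0.293  0.0694] tool 0.002837494469202102 0.01251485110932984 -0.017872806817170142
```

Run:
```python
import cv2
a=cv2.imread('pics/wrist2.png')[260:520,280:500]
cv2.imwrite('pics/w2c.png',cv2.resize(a,None,fx=2.2,fy=2.2,interpolation=cv2.INTER_CUBIC)*1)
import numpy as np
b=cv2.imread('pics/w2c.png');cv2.imwrite('pics/w2c.png',np.clip((b/255.)**.5*255,0,255))
```

```text
[ WARN:0@0.118] global loadsave.cpp:1063 imwrite_ Unsupported depth image for selected encoder is fallbacked to CV_8U.
```

View pics/w2c.png

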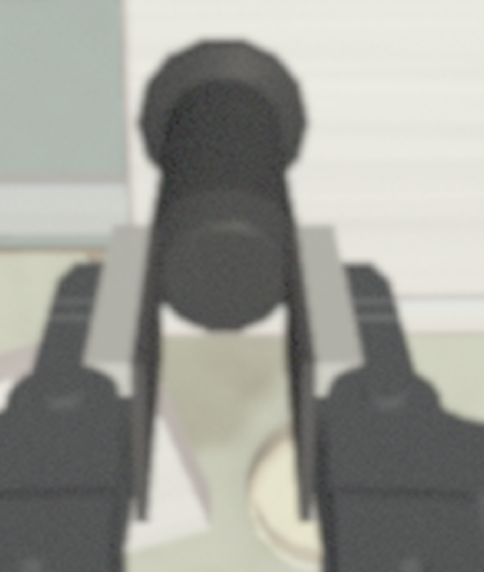

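Call:
move_arm(motion=[{"offset":[0,0,0],"rot":[0,0,0],"fingers":0},{"offset":[0,0,0],"rot":[0,0,0],"fingers":0},{"offset":[0,0,0],"rot":[0,0,0],"fingers":0}], squeeze=30)

```text
time: 3.4
position: [0.408, 0.2827, 0.0873]
tcp_rot: [179.9, 0.0, 130.5]
ft_force: [-1.3, 1.6, 6.0]
opening: 0.0171
```

Run:
```python
from g import *
st()
```

```text
{'position': [0.408, 0.2827, 0.0873], 'tcp_rot': [179.8536, 0.0106, 130.5069], 'ft_force': [-1.3138, 1.6067, 6.0287], 'qpos': [22.9659, 0.3957, 120.2311, 0.0395, 59.2305, -17.5612]} 3.4 0.0171
```

Call:
move_arm(motion=[{"offset":[0,0.003,0],"rot":[0,0,0],"fingers":0},{"offset":[0,0.006,0],"rot":[0,0,0],"fingers":0},{"offset":[0,0.008,0],"rot":[0,0,0],"fingers":0},{"offset":[0,0.008,0],"rot":[0,0,0],"fingers":0},{"offset":[0,0.008,0],"rot":[0,0,0],"fingers":0},{"offset":[0,0.008,0],"rot":[0,0,0],"fingers":0},{"offset":[0,0.005,0],"rot":[0,0,0],"fingers":0},{"offset":[0,0.004,0],"rot":[0,0,0],"fingers":0},{"offset":[0,0.002,0],"rot":[0,0,0],"fingers":0},{"offset":[0,0.001,0],"rot":[0,0,0],"fingers":0},{"offset":[0,0,0],"rot":[0,0,0],"fingers":0}])

```text
time: 4.5
position: [0.4473, 0.3165, 0.0872]
tcp_rot: [-180.0, -0.0, 130.5]
ft_force: [-2.7, -0.4, 7.9]
opening: 0.0171
```

Run:
```python
from g import *
st();f=grab('wrist','3')
```

```text
{'position': [0.4473, 0.3165, 0.0872], 'tcp_rot': [-179.958, -0.0154, 130.5238], 'ft_force': [-2.6605, -0.4186, 7.941], 'qpos': [24.6727, 7.0789, 113.1574, 0.0038, 59.8083, -15.8531]} 4.5 0.0171
```

View pics/wrist3.png

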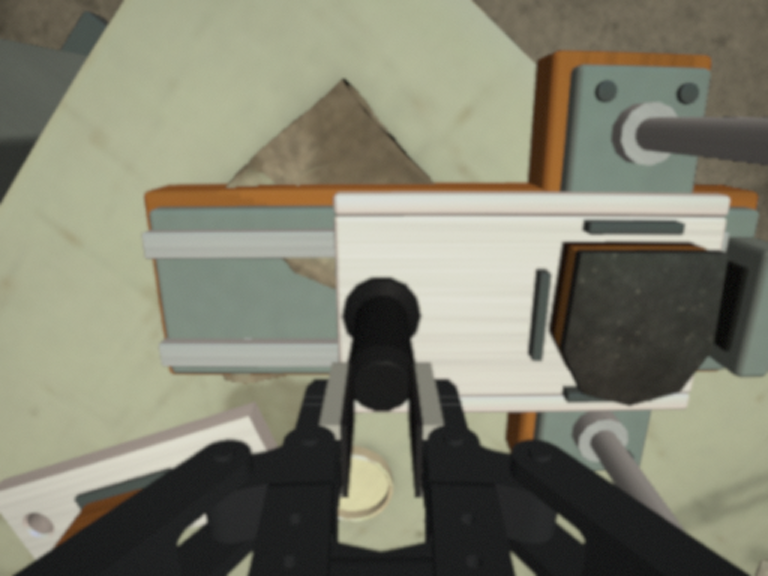

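Call:
move_arm(motion=[{"offset":[0,0.002,0],"rot":[0,0,0],"fingers":0},{"offset":[0,0.002,0],"rot":[0,0,0],"fingers":0},{"offset":[0,0.002,0],"rot":[0,0,0],"fingers":0},{"offset":[0,0.001,0],"rot":[0,0,0],"fingers":0}])

```text
time: 4.95
position: [0.4525, 0.321, 0.0873]
tcp_rot: [-179.9, -0.0, 130.5]
ft_force: [-3.6, -0.8, 8.3]
opening: 0.017
```

Call:
move_arm(motion=[{"offset":[0,0.001,0],"rot":[0,0,0],"fingers":0},{"offset":[0,0.001,0],"rot":[0,0,0],"fingers":0}])

```text
time: 5.15
position: [0.4539, 0.3222, 0.0873]
tcp_rot: [-179.9, -0.0, 130.5]
ft_force: [-3.0, -0.5, 7.9]
opening: 0.0175
```

Call:
move_arm(motion=[{"offset":[0,0.001,0],"rot":[0,0,0],"fingers":0},{"offset":[0,0.001,0],"rot":[0,0,0],"fingers":0}])

```text
time: 5.35
position: [0.4548, 0.323, 0.0872]
tcp_rot: [-179.8, -0.0, 130.5]
ft_force: [-5.5, -2.4, 10.8]
opening: 0.0171
```

Call:
move_arm(motion=[{"offset":[0,0.001,0],"rot":[0,0,0],"fingers":0},{"offset":[0,0.001,0],"rot":[0,0,0],"fingers":0}])

```text
time: 5.55
position: [0.4547, 0.3229, 0.0871]
tcp_rot: [-179.4, -0.0, 130.6]
ft_force: [-10.2, -7.6, 14.4]
opening: 0.0169
```

Call:
move_arm(motion=[{"offset":[0,0.001,0],"rot":[0,0,0],"fingers":0},{"offset":[0,0.001,0],"rot":[0,0,0],"fingers":0}])

```text
time: 5.75
position: [0.4546, 0.3229, 0.0871]
tcp_rot: [-179.1, -0.0, 130.6]
ft_force: [-14.8, -11.7, 18.9]
opening: 0.0173
```

Run:
```python
from g import *
st();f=grab('wrist','4')
```

```text
{'position': [0.4546, 0.3229, 0.0871], 'tcp_rot': [-179.1011, -0.0392, 130.6144], 'ft_force': [-14.7754, -11.6539, 18.8777], 'qpos': [25.0652, 8.7866, 111.2546, -0.2327, 60.8356, -15.4347]} 5.75 0.0173
```

View pics/wrist4.png

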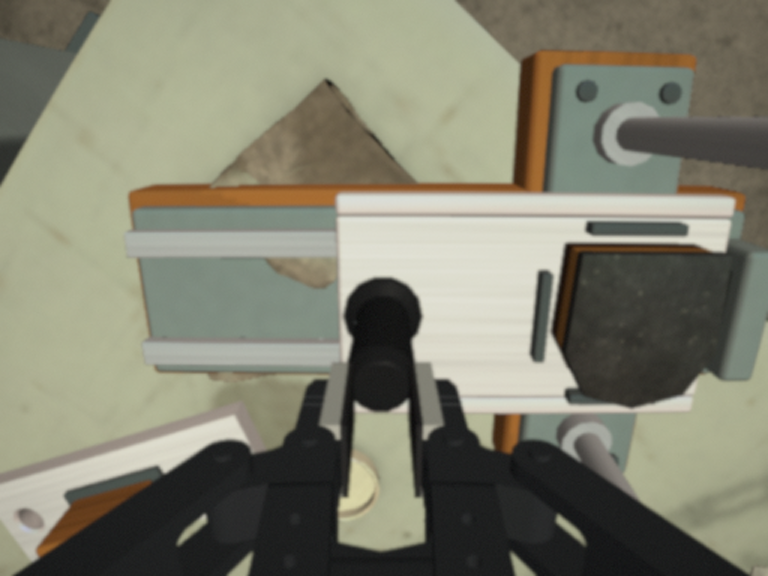

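Call:
move_arm(motion=[{"offset":[0,-0.003,0],"rot":[0,0,0],"fingers":0},{"offset":[0,0,0],"rot":[0,0,0],"fingers":1},{"offset":[0,0,0],"rot":[0,0,0],"fingers":1},{"offset":[0,0,0],"rot":[0,0,0],"fingers":1},{"offset":[0,0,0],"rot":[0,0,0],"fingers":1},{"offset":[0,0,0],"rot":[0,0,0],"fingers":1},{"offset":[0,0,-0.015],"rot":[0,0,0],"fingers":1},{"offset":[0,0,-0.03],"rot":[0,0,0],"fingers":1},{"offset":[0,0,-0.04],"rot":[0,0,0],"fingers":1},{"offset":[0,0,-0.04],"rot":[0,0,0],"fingers":1},{"offset":[0,0,-0.04],"rot":[0,0,0],"fingers":1},{"offset":[0,0,0],"rot":[0,0,0],"fingers":1},{"offset":[0,0,0],"rot":[0,0,0],"fingers":1}])

```text
time: 7.1
position: [0.4572, 0.3246, 0.2537]
tcp_rot: [179.8, 0.1, 130.5]
ft_force: [-0.2, 1.5, -0.4]
opening: 0.0852
```

Run:
```python
from g import *
st();f=grab('wrist','5');f=grab('top','5',(120,280,155,260),5)
```

```text
{'position': [0.4572, 0.3246, 0.2537], 'tcp_rot': [179.7565, 0.0709, 130.5233], 'ft_force': [-0.1583, 1.5235, -0.3682], 'qpos': [25.0124, -0.5695, 102.9615, -0.0033, 77.3544, -15.5104]} 7.1 0.0852
```

View pics/wrist5.png

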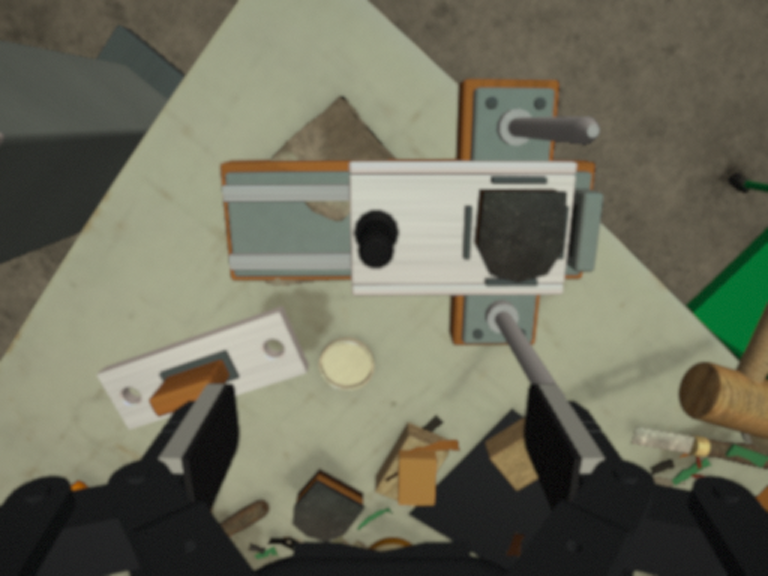

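View pics/top5.png

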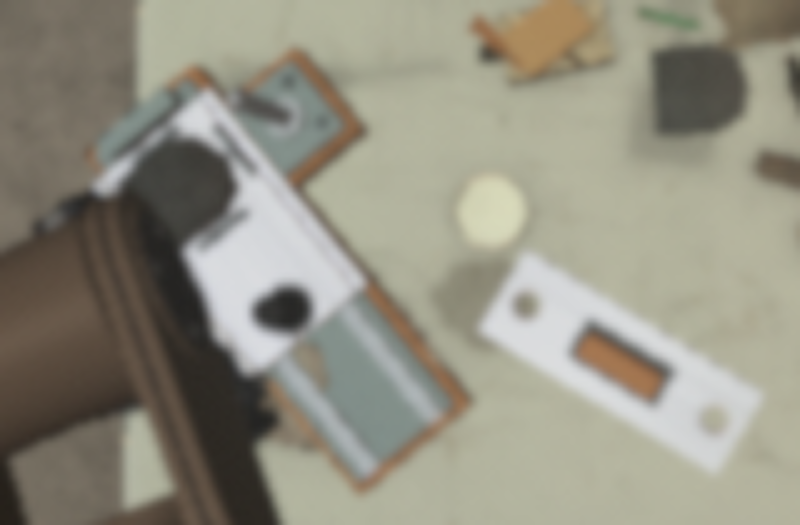

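Run:
```python
from h import *
np.set_printoptions(precision=4,suppress=True)
w=pickle.load(open('wrist5.pkl','rb'))
W=lambda u:((u[0]+.5)/1.5-.5,(u[1]+.5)/1.5-.5)
for k,u,z in [('rodL',(592,130),.19),('rodLbase',(517,127),.05),('rodRbase',(504,319),.05),('hole1',(274,347),.016),('hole2',(131,394),.016),('c1',(279,312),.016),('c2',(307,368),.016),('c3',(130,429),.016),('c4',(99,373),.016),('handle top',(376,248),.128)]:
    print(k,at(w,W(u),z))
d=w['depth']
for u in [(274,312+20),(200,400),(190,385),(592,130),(540,130),(520,235),(150,370)]:
    v=W(u);z=d[int(round(v[1])),int(round(v[0]))];c,r=ray(w,v);print(u,c+r*z)
```

```text
rodL [0.4808 0.4472 0.19  ]
rodLbase [0.482  0.4477 0.05  ]
rodRbase [0.5816 0.3338 0.05  ]
hole1 [0.4573 0.1736 0.016 ]
hole2 [0.3822 0.0436 0.016 ]
c1 [0.4402 0.204  0.016 ]
c2 [0.4932 0.1764 0.016 ]
c3 [0.4018 0.0086 0.016 ]
c4 [0.3469 0.0426 0.016 ]
handle top [0.4505 0.3258 0.128 ]
(274, 332) [0.4482 0.1864 0.0177]
(200, 400) [0.4122 0.2996 0.3168]
(190, 385) [0.4184 0.1208 0.0599]
(592, 130) [0.4807 0.4471 0.1905]
(540, 130) [0.4765 0.4419 0.1316]
(520, 235) [0.5271 0.3912 0.0891]
(150, 370) [0.3827 0.0788 0.0169]
```

Call:
move_arm(motion=[{"offset":[0,0,0],"rot":[0,0,7.84],"fingers":1},{"offset":[0,0,0],"rot":[0,0,7.84],"fingers":1},{"offset":[0,0,0],"rot":[0,0,7.84],"fingers":1},{"offset":[0,0,0],"rot":[0,0,7.84],"fingers":1},{"offset":[0,0,0],"rot":[0,0,7.84],"fingers":1},{"offset":[0,0,0],"rot":[0,0,7.84],"fingers":1},{"offset":[0,0,0],"rot":[0,0,7.84],"fingers":1},{"offset":[0,0,0],"rot":[0,0,7.84],"fingers":1},{"offset":[0,0,0],"rot":[0,0,7.84],"fingers":1},{"offset":[-0.0293,0.011,0],"rot":[0,0,0],"fingers":1},{"offset":[-0.0293,0.011,0],"rot":[0,0,0],"fingers":1},{"offset":[-0.0293,0.011,0],"rot":[0,0,0],"fingers":1},{"offset":[-0.0293,0.011,0],"rot":[0,0,0],"fingers":1},{"offset":[-0.0293,0.011,0.02],"rot":[0,0,0],"fingers":1},{"offset":[-0.0293,0.011,0.03],"rot":[0,0,0],"fingers":1},{"offset":[-0.0293,0.011,0.03],"rot":[0,0,0],"fingers":1},{"offset":[0,0,0.03],"rot":[0,0,0],"fingers":1},{"offset":[0,0,0],"rot":[0,0,0],"fingers":1},{"offset":[0,0,0],"rot":[0,0,0],"fingers":1}])

```text
time: 9.1
position: [0.4196, 0.1082, 0.1402]
tcp_rot: [-179.8, 0.1, 60.0]
ft_force: [0.6, 0.3, -0.0]
opening: 0.0851
```

Run:
```python
from g import *
st();f=grab('wrist','6')
```

```text
{'position': [0.4196, 0.1082, 0.1402], 'tcp_rot': [-179.8471, 0.0862, 59.9569], 'ft_force': [0.6266, 0.3479, -0.0222], 'qpos': [0.9923, -12.3821, 125.7774, 0.0054, 66.7802, 31.0334]} 9.1 0.0851
```

View pics/wrist6.png

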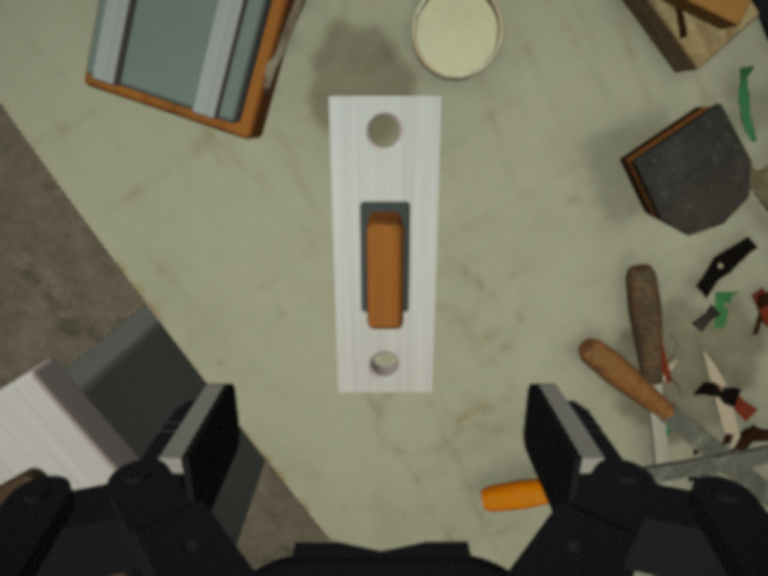

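Run:
```python
from h import *
np.set_printoptions(precision=4,suppress=True)
w=pickle.load(open('wrist6.pkl','rb'))
W=lambda u:((u[0]+.5)/1.5-.5,(u[1]+.5)/1.5-.5)
p=np.array([.4196,.1082,.1402]);y=np.radians(59.96)
ex=np.array([np.cos(y),np.sin(y),0]);ey=np.array([np.sin(y),-np.cos(y),0])
for k,u,z in [('hole1',(384,130),.016),('hole2',(384,362),.016),('c1',(329,96),.016),('c2',(441,96),.016),('c3',(338,391),.016),('c4',(433,391),.016),('g1',(368,213),.063),('g2',(402,213),.063),('g3',(403,327),.063),('g4',(368,327),.063)]:
    X=at(w,W(u),z);print(k,X,(X-p)@ex,(X-p)@ey)
```

```text
hole1 [0.4579 0.1721 0.016 ] 0.07453074483964205 0.00115836293734696
hole2 [0.3839 0.0433 0.016 ] -0.07409971100058156 0.001556787055147387
c1 [0.4401 0.2041 0.016 ] 0.09330453521328762 -0.030220479963755136
c2 [0.4954 0.1722 0.016 ] 0.09337973372956929 0.03357671667467023
c3 [0.3455 0.0398 0.016 ] -0.09626342089616238 -0.02987459989313193
c4 [0.4019 0.0074 0.016 ] -0.09613072475357437 0.035161230539368656
g1 [0.4306 0.1414 0.063 ] 0.03424213857506419 -0.007093439412380539
g2 [0.4457 0.1327 0.063 ] 0.03426808364107703 0.010351264623393404
g3 [0.4153 0.0772 0.063 ] -0.02896393592452176 0.011777843710785937
g4 [0.3985 0.0869 0.063 ] -0.028999389412618287 -0.007546968877998
```

Call:
move_arm(motion=[{"offset":[0,0.002,0.022],"rot":[0,0,0],"fingers":1},{"offset":[0,0,0.03],"rot":[0,0,0],"fingers":1},{"offset":[0,0,0.03],"rot":[0,0,0],"fingers":0.8},{"offset":[0,0,0.02],"rot":[0,0,0],"fingers":0.6},{"offset":[0,0,0.01],"rot":[0,0,0],"fingers":0.5},{"offset":[0,0,0],"rot":[0,0,0],"fingers":0.5},{"offset":[0,0,0],"rot":[0,0,0],"fingers":0.5}], squeeze=60)

```text
time: 9.85
position: [0.4237, 0.1075, 0.0306]
tcp_rot: [179.9, -0.1, 60.0]
ft_force: [0.8, -0.5, 0.6]
opening: 0.0423
```

Run:
```python
from g import *
st()
```

```text
{'position': [0.4237, 0.1075, 0.0306], 'tcp_rot': [179.8687, -0.0801, 59.9971], 'ft_force': [0.8395, -0.4706, 0.6016], 'qpos': [0.8877, -2.1097, 129.7364, 0.0017, 52.2195, 30.8896]} 9.85 0.0423
```

Call:
move_arm(motion=[{"offset":[0,0,0.002],"rot":[0,0,0],"fingers":0},{"offset":[0,0,0],"rot":[0,0,0],"fingers":0},{"offset":[0,0,0],"rot":[0,0,0],"fingers":0},{"offset":[0,0,0],"rot":[0,0,0],"fingers":0},{"offset":[0,0,0],"rot":[0,0,0],"fingers":0},{"offset":[0,0,0],"rot":[0,0,0],"fingers":0}], squeeze=70)

```text
time: 10.45
position: [0.4222, 0.1071, 0.0271]
tcp_rot: [180.0, -0.0, 60.0]
ft_force: [0.0, 0.5, -0.1]
opening: 0.0001
```

Run:
```python
from g import *
st();f=grab('wrist','7')
```

```text
{'position': [0.4222, 0.1071, 0.0271], 'tcp_rot': [179.9942, -0.0044, 59.9574], 'ft_force': [0.0309, 0.4961, -0.1248], 'qpos': [0.8446, -1.8359, 129.924, 0.001, 51.9046, 30.8866]} 10.45 0.0001
```

View pics/wrist7.png

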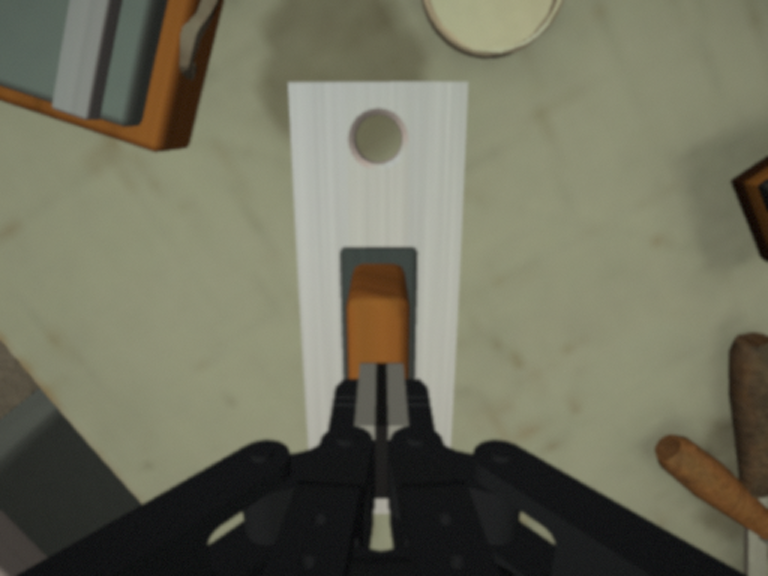

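```bash
python3 - <<'E'
from h import *
np.set_printoptions(precision=4,suppress=True)
w=pickle.load(open('wrist7.pkl','rb'))
W=lambda u:((u[0]+.5)/1.5-.5,(u[1]+.5)/1.5-.5)
p=np.array([.4222,.1071,.0271]);y=np.radians(59.96)
ex=np.array([np.cos(y),np.sin(y),0]);ey=np.array([np.sin(y),-np.cos(y),0])
d=w['depth']
for u in [(367,370),(367,400),(367,420),(395,370),(395,400),(380,370),(380,440),(378,280),(378,320),(378,355),(378,100),(410,200),(340,300)]:
    v=W(u);z=d[int(round(v[1])),int(round(v[0]))];c,r=ray(w,v);X=c+r*z;print(u,X,(X-p)@ex,(X-p)@ey,X[2]-p[2])
E
python3 - <<'E'
import cv2,numpy as np
a=cv2.imread('pics/wrist7.png')[220:540,260:500]
b=cv2.resize(a,None,fx=2.2,fy=1.85,interpolation=cv2.INTER_CUBIC);cv2.imwrite('pics/w7c.png',np.clip((b/255.)**.5*255,0,255).astype(np.uint8))
E
```

```text
(367, 370) [0.4232 0.1174 0.0741] 0.009417603154106004 -0.004335449238738163 0.04702672005165677
(367, 400) [0.4233 0.1168 0.0903] 0.008988788320770574 -0.003919187776075454 0.06323715057528843
(367, 420) [0.4239 0.1173 0.1009] 0.009664752417787869 -0.003641777531352311 0.073758656214443
(395, 370) [0.4298 0.1123 0.0721] 0.008342899862313916 0.003981991475333645 0.044953505303505795
(395, 400) [0.4299 0.1135 0.091 ] 0.009381399625210573 0.003474752461612036 0.06388602623160536
(380, 370) [0.4263 0.1152 0.0734] 0.009036723953124017 -0.000505359869528555 0.04628817005228052
(380, 440) [0.4241 0.1113 0.1019] 0.004631384383592668 -0.0004563589441989185 0.07483598566403972
(378, 280) [0.4349 0.1315 0.0432] 0.027512046776392882 -0.0012432304803156567 0.016050652575589283
(378, 320) [0.4317 0.1258 0.0632] 0.020898797990268194 -0.001140240253786496 0.03611815588894009
(378, 355) [0.4258 0.1157 0.0637] 0.009250447245602462 -0.0011504670601522565 0.03660091463042102
(378, 100) [0.4644 0.1828 0.0167] 0.08666110347710804 -0.0013370412720983202 -0.01035036693284587
(410, 200) [0.4569 0.1458 0.0168] 0.05089330071116295 0.010698500546036514 -0.01026611921224689
(340, 300) [0.4129 0.1245 0.0157] 0.010462735053099964 -0.016749394226388423 -0.011376026005564685
```

View pics/w7c.png

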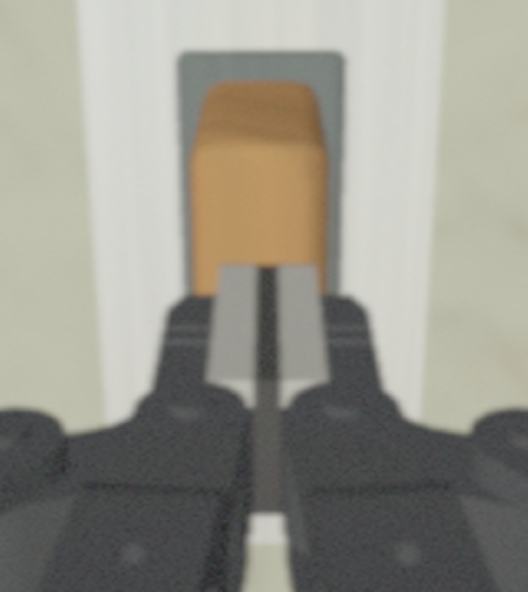

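Run:
```python
from g import *
f=grab('scene','7',(145,275,140,270),5)
```

```text
(no output)
```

View pics/scene7.png

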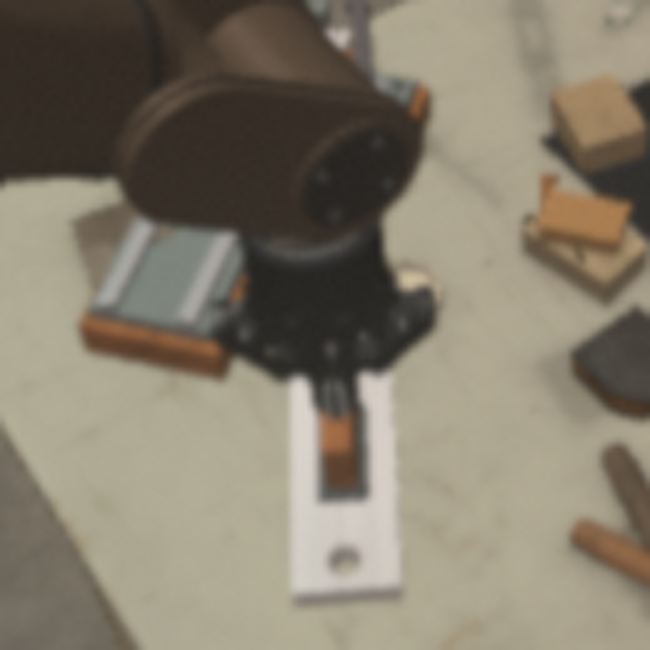

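Call:
move_arm(motion=[{"offset":[0,0,-0.002],"rot":[0,0,0],"fingers":0.6},{"offset":[0,0,0],"rot":[0,0,0],"fingers":0.6},{"offset":[0,0,0],"rot":[0,0,0],"fingers":0.6},{"offset":[0,0,0],"rot":[0,0,0],"fingers":0.6},{"offset":[0,0,0],"rot":[0,0,0],"fingers":0.6},{"offset":[0,0,0.015],"rot":[0,0,0],"fingers":0.6},{"offset":[0,0,0.015],"rot":[0,0,0],"fingers":0.6},{"offset":[0,0,0.008],"rot":[0,0,0],"fingers":0.6},{"offset":[0,0,0],"rot":[0,0,0],"fingers":0.6},{"offset":[0,0,0],"rot":[0,0,0],"fingers":0.6}])

```text
time: 11.55
position: [0.4223, 0.1072, -0.0088]
tcp_rot: [180.0, -0.0, 60.0]
ft_force: [-0.4, -0.5, 0.2]
opening: 0.0513
```

Run:
```python
from g import *
st();f=grab('wrist','8')
```

```text
{'position': [0.4223, 0.1072, -0.0088], 'tcp_rot': [179.9991, -0.0008, 59.9637], 'ft_force': [-0.4107, -0.457, 0.2296], 'qpos': [0.8502, 2.4352, 130.5072, 0.0004, 47.0565, 30.8862]} 11.55 0.0513
```

View pics/wrist8.png

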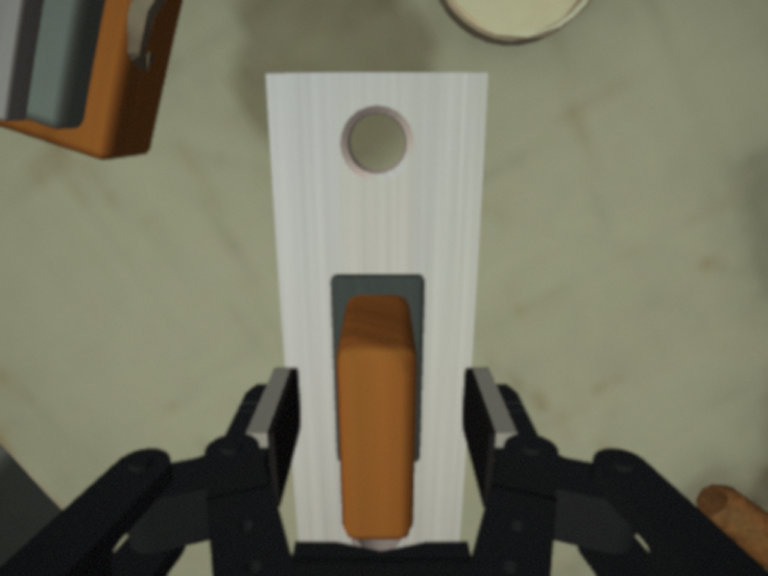

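Call:
move_arm(motion=[{"offset":[0,-0.0015,0.006],"rot":[0,0,0],"fingers":0.4},{"offset":[0,0,0],"rot":[0,0,0],"fingers":0},{"offset":[0,0,0],"rot":[0,0,0],"fingers":0},{"offset":[0,0,0],"rot":[0,0,0],"fingers":0},{"offset":[0,0,0],"rot":[0,0,0],"fingers":0},{"offset":[0,0,0],"rot":[0,0,0],"fingers":0}], squeeze=80)

```text
time: 12.2
position: [0.4208, 0.1079, -0.015]
tcp_rot: [-180.0, 0.0, 60.0]
ft_force: [0.3, -0.6, -0.9]
opening: 0.0189
```

Run:
```python
from g import *
st();f=grab('wrist','9')
```

```text
{'position': [0.4208, 0.1079, -0.015], 'tcp_rot': [-179.9951, 0.0072, 59.9659], 'ft_force': [0.3329, -0.5647, -0.8675], 'qpos': [0.9509, 3.0517, 130.7433, -0.0051, 46.2129, 30.9886]} 12.2 0.0189
```

View pics/wrist9.png

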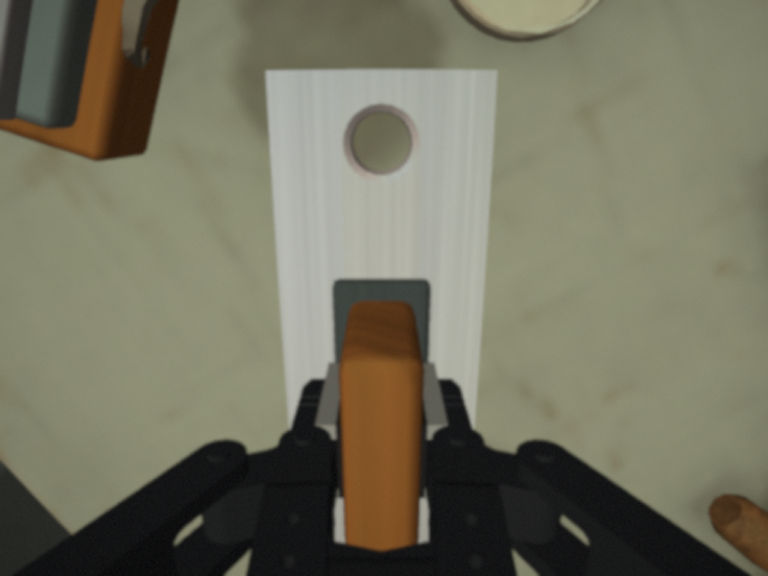

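Call:
move_arm(motion=[{"offset":[0,0,-0.004],"rot":[0,0,0],"fingers":0},{"offset":[0,0,-0.012],"rot":[0,0,0],"fingers":0},{"offset":[0,0,-0.02],"rot":[0,0,0],"fingers":0},{"offset":[0,0,-0.03],"rot":[0,0,0],"fingers":0},{"offset":[0,0,-0.03],"rot":[0,0,0],"fingers":0},{"offset":[0,0,-0.03],"rot":[0,0,0],"fingers":0},{"offset":[0,0,-0.03],"rot":[0,0,0],"fingers":0},{"offset":[0,0,-0.03],"rot":[0,0,0],"fingers":0},{"offset":[0,0,-0.02],"rot":[0,0,0],"fingers":0},{"offset":[0,0,-0.009],"rot":[0,0,0],"fingers":0},{"offset":[0,0,0],"rot":[0,0,0],"fingers":0}])

```text
time: 13.35
position: [0.4213, 0.108, 0.2013]
tcp_rot: [179.9, -0.1, 60.0]
ft_force: [0.6, -0.2, -5.0]
opening: 0.0194
```

Run:
```python
from g import *
st();f=grab('wrist','10')
```

```text
{'position': [0.4213, 0.108, 0.2013], 'tcp_rot': [179.8694, -0.0819, 59.9669], 'ft_force': [0.5739, -0.1516, -5.016], 'qpos': [0.9595, -16.0133, 122.0723, 0.0031, 73.7869, 30.9918]} 13.35 0.0194
```

View pics/wrist10.png

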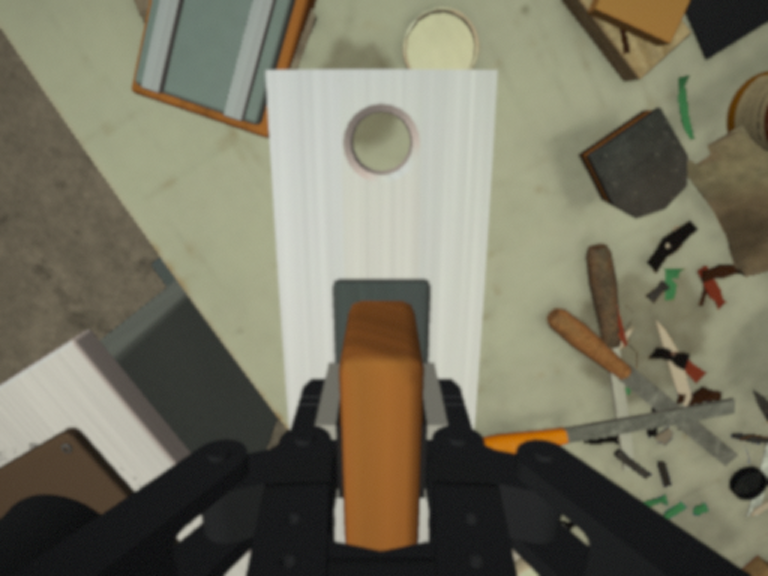

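Call:
move_arm(motion=[{"offset":[0,0,0],"rot":[0,0,-7.83],"fingers":0},{"offset":[0,0,0],"rot":[0,0,-7.83],"fingers":0},{"offset":[0,0,0],"rot":[0,0,-7.83],"fingers":0},{"offset":[0,0,0],"rot":[0,0,-7.83],"fingers":0},{"offset":[0,0,0],"rot":[0,0,-7.83],"fingers":0},{"offset":[0,0,0],"rot":[0,0,-7.83],"fingers":0},{"offset":[0,0,0],"rot":[0,0,-7.83],"fingers":0},{"offset":[0,0,0],"rot":[0,0,-7.83],"fingers":0},{"offset":[0,0,0],"rot":[0,0,-7.83],"fingers":0},{"offset":[0.0072,0.0134,0],"rot":[0,0,0],"fingers":0},{"offset":[0.0144,0.0268,0],"rot":[0,0,0],"fingers":0},{"offset":[0.0144,0.0268,0],"rot":[0,0,0],"fingers":0},{"offset":[0.0144,0.0268,0],"rot":[0,0,0],"fingers":0},{"offset":[0.0144,0.0268,0],"rot":[0,0,0],"fingers":0},{"offset":[0.0144,0.0268,0],"rot":[0,0,0],"fingers":0},{"offset":[0.0144,0.0268,0],"rot":[0,0,0],"fingers":0},{"offset":[0.0144,0.0268,0],"rot":[0,0,0],"fingers":0},{"offset":[0.0144,0.0268,0],"rot":[0,0,0],"fingers":0},{"offset":[0.0144,0.0268,0],"rot":[0,0,0],"fingers":0},{"offset":[0.0067,0.0136,0],"rot":[0,0,0],"fingers":0}])

```text
time: 15.4
position: [0.531, 0.3926, 0.1964]
tcp_rot: [-179.7, -0.1, 130.5]
ft_force: [0.3, 0.1, -4.1]
opening: 0.019
```

Call:
move_arm(motion=[{"offset":[0,0,0],"rot":[0,0,0],"fingers":0},{"offset":[0,0,0],"rot":[0,0,0],"fingers":0},{"offset":[0,0,0],"rot":[0,0,0],"fingers":0}])

```text
time: 15.7
position: [0.5312, 0.39, 0.1985]
tcp_rot: [-179.8, -0.0, 130.4]
ft_force: [0.7, -0.5, -4.1]
opening: 0.0189
```

Run:
```python
from g import *
st();f=grab('wrist','11');f=grab('top','11',(110,210,150,250),6);f=grab('scene','11',(140,260,90,210),5)
```

```text
{'position': [0.5312, 0.39, 0.1985], 'tcp_rot': [-179.827, -0.0216, 130.4032], 'ft_force': [0.6931, -0.5044, -4.0998], 'qpos': [27.488, 14.3357, 92.3819, -0.0184, 73.4559, -12.91]} 15.7 0.0189
```

View pics/wrist11.png

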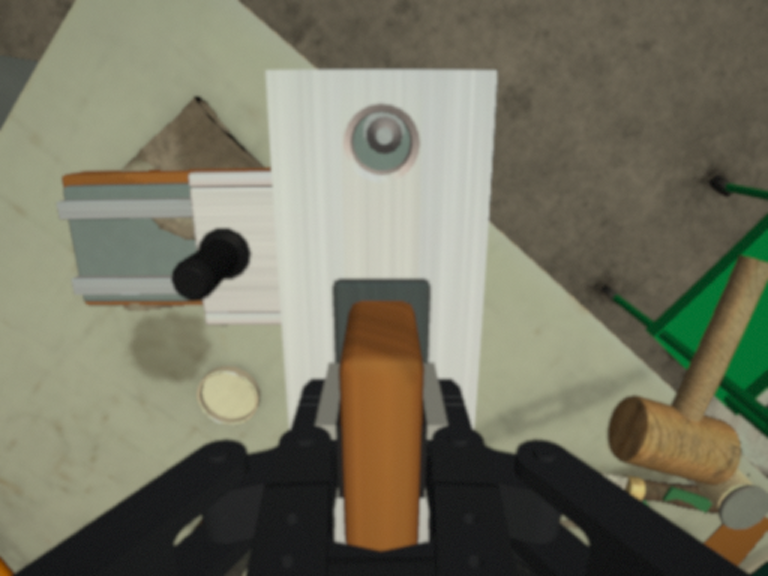

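View pics/scene11.png

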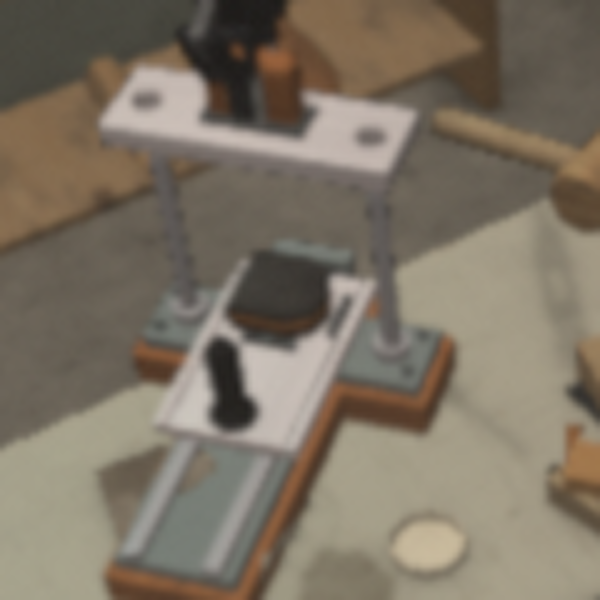

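View pics/top11.png

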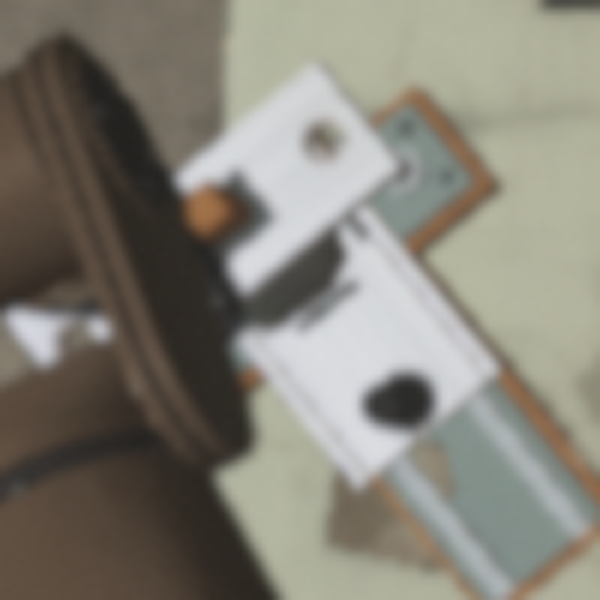

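```bash
python3 - <<'E'
from h import *
np.set_printoptions(precision=4,suppress=True)
w=pickle.load(open('wrist11.pkl','rb'));s=pickle.load(open('scene11.pkl','rb'));t=pickle.load(open('top11.pkl','rb'))
W=lambda u:((u[0]+.5)/1.5-.5,(u[1]+.5)/1.5-.5)
S5=lambda u:(140+(u[0]+.5)/5-.5,90+(u[1]+.5)/5-.5)
T6=lambda u:(110+(u[0]+.5)/6-.5,150+(u[1]+.5)/6-.5)
y=np.radians(130.4)
ex=np.array([np.cos(y),np.sin(y),0]);ey=np.array([np.sin(y),-np.cos(y),0])
zt=.2295
h=at(w,W((382,138.5)),zt);r=at(w,W((384,131.5)),.19);print('near',h,r,'rod-hole tool',(r-h)@ex,(r-h)@ey)
print('tool hole', (h-np.array([.5312,.39,0]))@ex,(h-np.array([.5312,.39,0]))@ey)
hf=at(s,S5((371,136)),zt);hn=at(s,S5((147,100)),zt);print('scene holes',hf,hn,np.linalg.norm(hf-hn))
rR=np.array([.5792,.3297,0]);rL=np.array([.4829,.4445,0])
print('far',(rR-hf)@ex,(rR-hf)@ey,'near',(rL-hn)@ex,(rL-hn)@ey)
hf=at(t,T6((324,140)),zt);print('top far',hf,(np.array([.5815,.3336,0])-hf)@ex,(np.array([.5815,.3336,0])-hf)@ey)
d=w['depth'];print([d[int(v/1.5),int(u/1.5)] for u,v in [(300,150),(460,150),(384,132)]])
for u in [(300,100),(460,100),(300,200),(460,200)]:
    v=W(u);c,rr=ray(w,v);print((c+rr*d[int(round(v[1])),int(round(v[0]))]))
E
python3 - <<'E'
import cv2,numpy as np
a=cv2.imread('pics/wrist11.png')[80:200,310:460];cv2.imwrite('pics/w11c.png',cv2.resize(a,None,fx=5,fy=5,interpolation=cv2.INTER_CUBIC))
E
```

```text
near [0.4807 0.4469 0.2295] [0.4804 0.4483 0.19  ] rod-hole tool 0.0012676684726203999 0.0006889329870288991
tool hole 0.07600100269513499 -0.001580019615604951
scene holes [0.5805 0.3334 0.2295] [0.483  0.4463 0.2295] 0.14922251883369514
far -0.0019601292679039726 -0.0034347838882734494 near -0.0013396363290106956 -0.001212067136165393
top far [0.581  0.3328 0.2295] 0.0002753505778422382 0.0008775992996725738
[np.float32(0.14368269), np.float32(0.14387432), np.float32(0.18038759)]
[0.4565 0.44   0.2302]
[0.4905 0.4689 0.2303]
[0.4737 0.4181 0.2309]
[0.5095 0.4485 0.2302]
```

View pics/w11c.png

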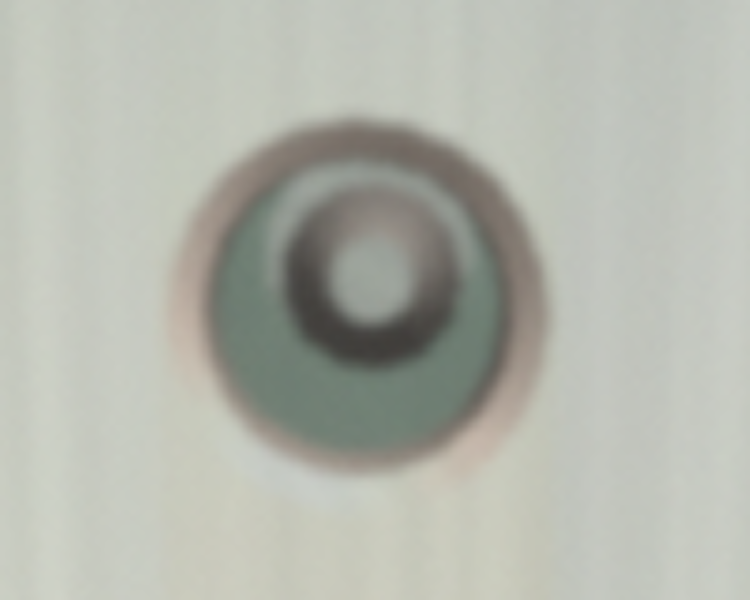

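Run:
```python
from h import *
np.set_printoptions(precision=4,suppress=True)
w=pickle.load(open('wrist11.pkl','rb'))
W=lambda u:((u[0]+.5)/1.5-.5,(u[1]+.5)/1.5-.5)
y=np.radians(130.4)
ex=np.array([np.cos(y),np.sin(y),0]);ey=np.array([np.sin(y),-np.cos(y),0])
r=at(w,W((384,135.6)),.19)
for z,u in [(.230,(381.6,140.5)),(.214,(381.4,141))]:
    h=at(w,W(u),z);print(h,r,(r-h)@ex,(r-h)@ey)
```

```text
[0.481  0.4464 0.23  ] [0.4814 0.4472 0.19  ] 0.00037699369691844206 0.0008053704293107295
[0.4814 0.4458 0.214 ] [0.4814 0.4472 0.19  ] 0.001065601319411513 0.0008912517137187221
```

Call:
move_arm(motion=[{"offset":[0.0007,0.0008,0],"rot":[0,0,0],"fingers":0},{"offset":[0,0,0.007],"rot":[0,0,0],"fingers":0},{"offset":[0,0,0.007],"rot":[0,0,0],"fingers":0},{"offset":[0,0,0.005],"rot":[0,0,0],"fingers":0},{"offset":[0,0,0.003],"rot":[0,0,0],"fingers":0},{"offset":[0,0,0],"rot":[0,0,0],"fingers":0},{"offset":[0,0,0],"rot":[0,0,0],"fingers":0}])

```text
time: 16.55
position: [0.5321, 0.3922, 0.178]
tcp_rot: [-180.0, -0.0, 130.4]
ft_force: [0.4, -0.1, -5.1]
opening: 0.0191
```

Run:
```python
from g import *
st();f=grab('wrist','12',(205,308,50,137),5);f=grab('scene','12',(140,260,90,210),5)
```

```text
{'position': [0.5321, 0.3922, 0.178], 'tcp_rot': [-179.9963, -0.0023, 130.4312], 'ft_force': [0.432, -0.1464, -5.0689], 'qpos': [27.6071, 15.3877, 93.289, 0.0015, 71.3274, -12.8246]} 16.55 0.0191
```

View pics/wrist12.png

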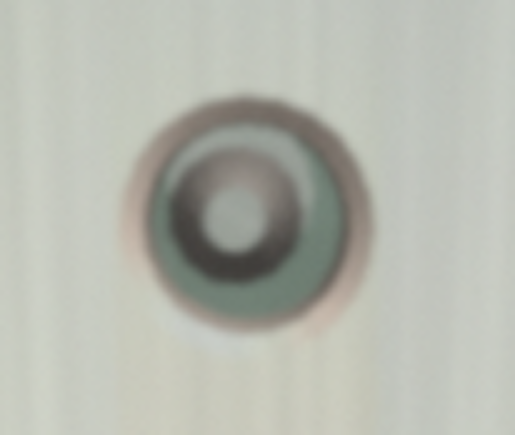

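View pics/scene12.png

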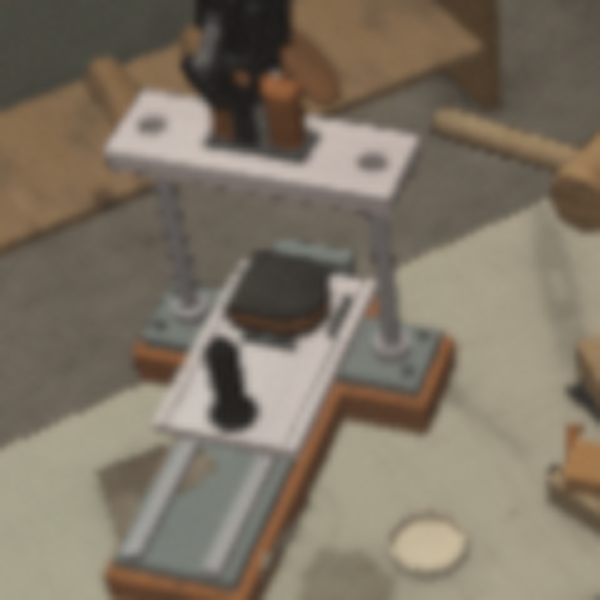

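Run:
```python
from h import *
np.set_printoptions(precision=4,suppress=True)
w=pickle.load(open('wrist12.pkl','rb'));s=pickle.load(open('scene12.pkl','rb'))
C=lambda u:(205+(u[0]+.5)/5-.5,50+(u[1]+.5)/5-.5)
y=np.radians(130.43)
ex=np.array([np.cos(y),np.sin(y),0]);ey=np.array([np.sin(y),-np.cos(y),0])
r=at(w,C((233,219)),.19)
for z,u in [(.209,(247.5,220)),(.193,(249,223))]:
    h=at(w,C(u),z);print(h,r,(r-h)@ex,(r-h)@ey)
S5=lambda u:(140+(u[0]+.5)/5-.5,90+(u[1]+.5)/5-.5)
hf=at(s,S5((373,161)),.209);hn=at(s,S5((152,124)),.209);print('scene holes',hf,hn,np.linalg.norm(hf-hn))
rR=np.array([.5792,.3297,0]);rL=np.array([.4829,.4445,0])
print('far',(rR-hf)@ex,(rR-hf)@ey,'near',(rL-hn)@ex,(rL-hn)@ey)
```

```text
[0.4819 0.4484 0.209 ] [0.4812 0.4471 0.19  ] -0.0005556992266205066 -0.0013781420909738107
[0.4826 0.4479 0.193 ] [0.4812 0.4471 0.19  ] 0.0002666465850188677 -0.001540248270058964
scene holes [0.5808 0.3345 0.209 ] [0.4836 0.4483 0.209 ] 0.1496111668742535
far -0.002638939941135242 -0.004346899137466582 near -0.002411987602349249 -0.0029852041622137446
```

Call:
move_arm(motion=[{"offset":[0,-0.0015,0],"rot":[0,0,0],"fingers":0},{"offset":[0,0,0.004],"rot":[0,0,0],"fingers":0},{"offset":[0,0,0.004],"rot":[0,0,0],"fingers":0},{"offset":[0,0,0],"rot":[0,0,0],"fingers":0},{"offset":[0,0,0],"rot":[0,0,0],"fingers":0}])

```text
time: 17.15
position: [0.5307, 0.391, 0.1695]
tcp_rot: [-180.0, -0.0, 130.4]
ft_force: [-0.8, 0.4, -5.1]
opening: 0.0192
```

Run:
```python
from g import *
st();f=grab('wrist','13',(205,308,50,137),5);f=grab('scene','13',(140,260,90,210),5);f=grab('top','13',(110,210,150,250),6)
```

```text
{'position': [0.5307, 0.391, 0.1695], 'tcp_rot': [-179.9521, -0.0106, 130.4301], 'ft_force': [-0.7956, 0.4252, -5.144], 'qpos': [27.577, 15.5919, 93.9457, -0.0003, 70.5115, -12.853]} 17.15 0.0192
```

View pics/wrist13.png

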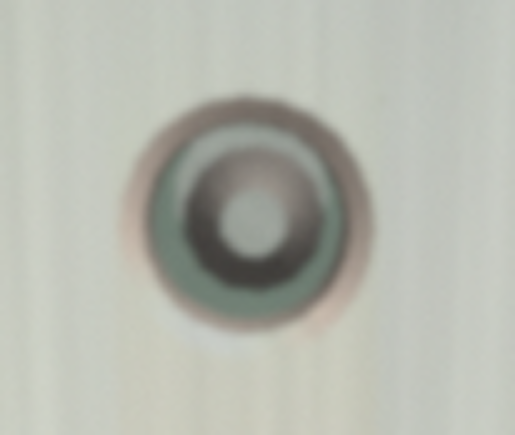

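View pics/scene13.png

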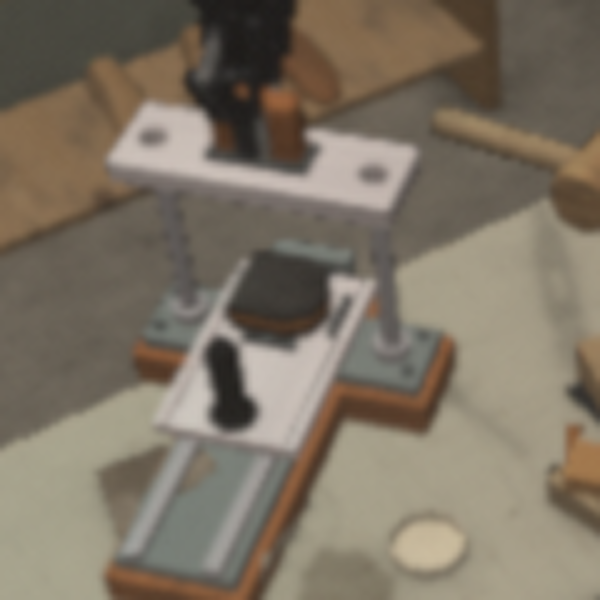

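View pics/top13.png

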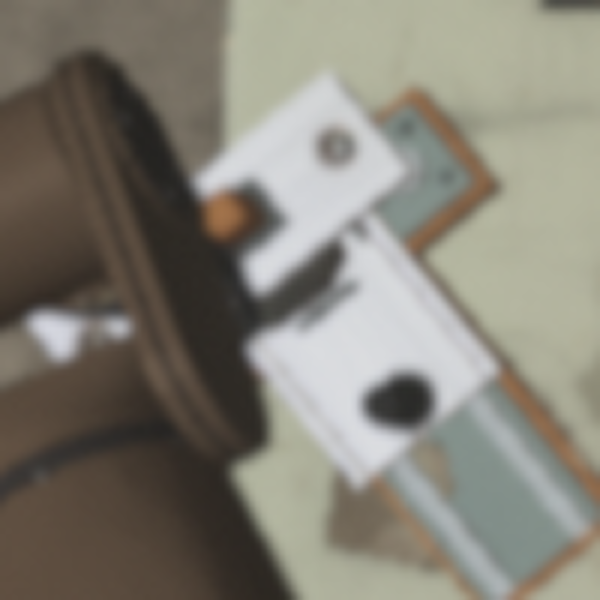

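Call:
move_arm(motion=[{"offset":[0,0,0.004],"rot":[0,0,0],"fingers":0},{"offset":[0,0,0.004],"rot":[0,0,0],"fingers":0},{"offset":[0,0,0.004],"rot":[0,0,0],"fingers":0},{"offset":[0,0,0],"rot":[0,0,0],"fingers":0}])

```text
time: 17.7
position: [0.5303, 0.3908, 0.1566]
tcp_rot: [-179.9, -0.0, 130.4]
ft_force: [-0.5, -0.8, -4.9]
opening: 0.0187
```

Run:
```python
from g import *
st();f=grab('wrist','14',(205,308,50,137),5)
```

```text
{'position': [0.5303, 0.3908, 0.1566], 'tcp_rot': [-179.8733, -0.0285, 130.429], 'ft_force': [-0.5437, -0.8101, -4.929], 'qpos': [27.575, 16.2162, 94.5709, -0.0004, 69.3427, -12.8539]} 17.7 0.0187
```

View pics/wrist14.png

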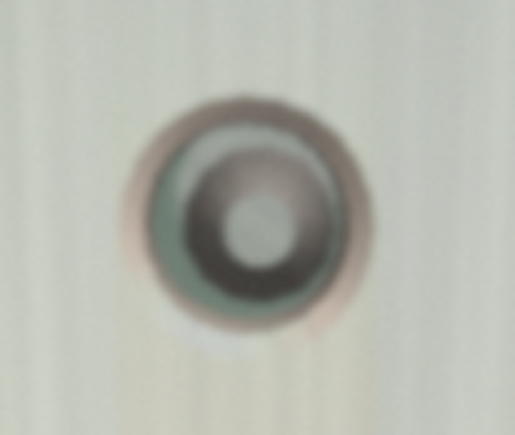

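Call:
move_arm(motion=[{"offset":[-0.0008,0.0009,0],"rot":[0,0,0],"fingers":0},{"offset":[0,0,0.006],"rot":[0,0,0],"fingers":0},{"offset":[0,0,0.006],"rot":[0,0,0],"fingers":0},{"offset":[0,0,0.004],"rot":[0,0,0],"fingers":0},{"offset":[0,0,0],"rot":[0,0,0],"fingers":0}])

```text
time: 18.25
position: [0.5314, 0.3907, 0.1404]
tcp_rot: [-179.9, -0.0, 130.4]
ft_force: [-0.2, 1.1, -4.0]
opening: 0.019
```

Run:
```python
from g import *
st();f=grab('wrist','15',(205,308,50,137),5);f=grab('scene','15',(140,260,90,210),5);f=grab('top','15',(110,210,150,250),6)
```

```text
{'position': [0.5314, 0.3907, 0.1404], 'tcp_rot': [-179.8525, -0.0336, 130.4273], 'ft_force': [-0.2002, 1.117, -3.9699], 'qpos': [27.5256, 17.1725, 95.1514, -0.0002, 67.8274, -12.9016]} 18.25 0.019
```

View pics/wrist15.png

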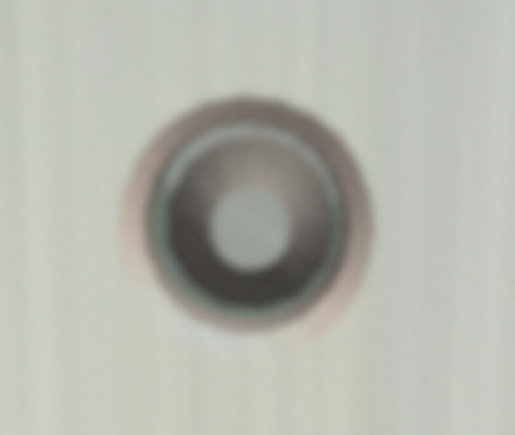

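View pics/scene15.png

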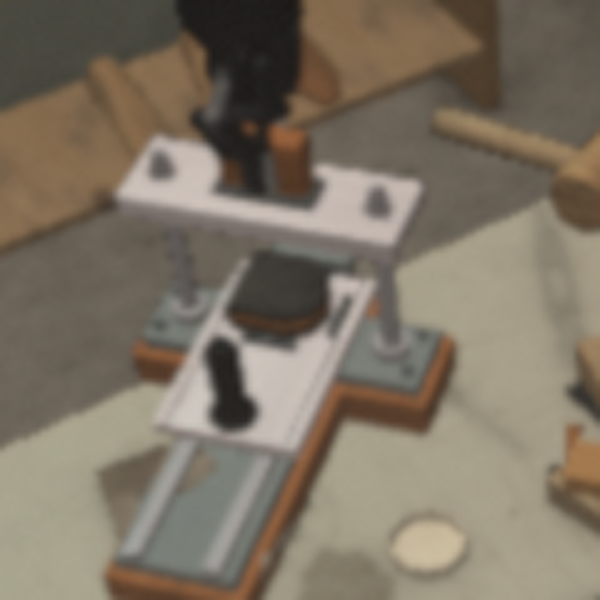

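View pics/top15.png

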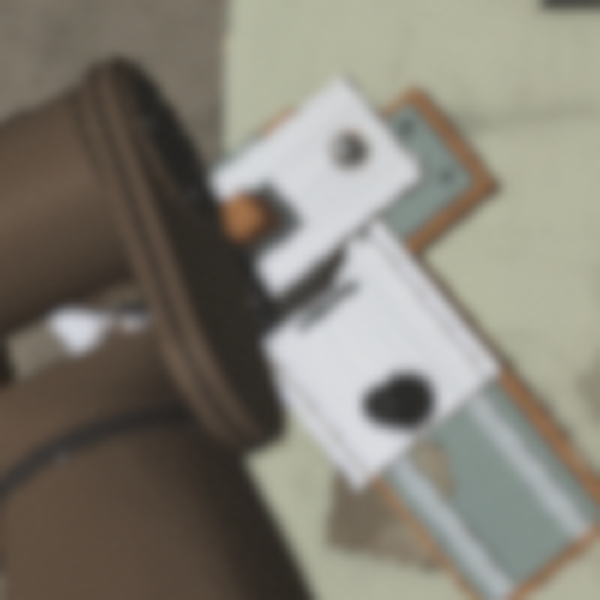

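Call:
move_arm(motion=[{"offset":[0,0,0.005],"rot":[0,0,0],"fingers":0},{"offset":[0,0,0.005],"rot":[0,0,0],"fingers":0},{"offset":[0,0,0.005],"rot":[0,0,0],"fingers":0},{"offset":[0,0,0.005],"rot":[0,0,0],"fingers":0},{"offset":[0,0,0],"rot":[0,0,0],"fingers":0}])

```text
time: 18.9
position: [0.5314, 0.3907, 0.1204]
tcp_rot: [-179.9, -0.0, 130.4]
ft_force: [0.4, -0.1, -4.1]
opening: 0.0191
```

Run:
```python
from g import *
st();f=grab('wrist','16',(205,308,50,137),5)
```

```text
{'position': [0.5314, 0.3907, 0.1204], 'tcp_rot': [-179.8535, -0.035, 130.4244], 'ft_force': [0.3868, -0.1226, -4.0902], 'qpos': [27.5238, 18.2855, 95.9625, 0.0015, 65.9026, -12.9012]} 18.9 0.0191
```

View pics/wrist16.png

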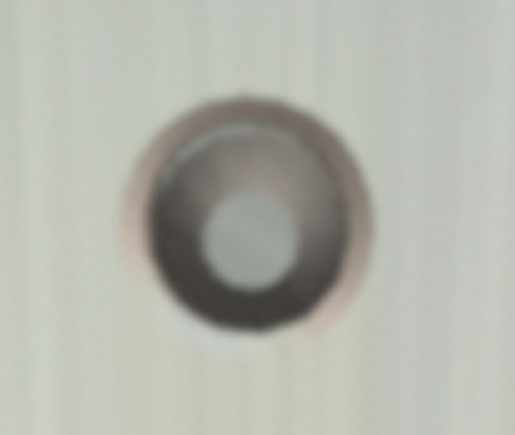

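Call:
move_arm(motion=[{"offset":[0,0,0.005],"rot":[0,0,0],"fingers":0},{"offset":[0,0,0.006],"rot":[0,0,0],"fingers":0},{"offset":[0,0,0.006],"rot":[0,0,0],"fingers":0},{"offset":[0,0,0.006],"rot":[0,0,0],"fingers":0},{"offset":[0,0,0],"rot":[0,0,0],"fingers":0}])

```text
time: 19.45
position: [0.5312, 0.3906, 0.0972]
tcp_rot: [-179.8, -0.0, 130.4]
ft_force: [-0.2, -0.4, -5.1]
opening: 0.0195
```

Call:
move_arm(motion=[{"offset":[0,0,0.006],"rot":[0,0,0],"fingers":0},{"offset":[0,0,0.005],"rot":[0,0,0],"fingers":0},{"offset":[0,0,0.005],"rot":[0,0,0],"fingers":0},{"offset":[0,0,0],"rot":[0,0,0],"fingers":0}])

```text
time: 19.85
position: [0.5314, 0.3907, 0.0817]
tcp_rot: [-179.9, -0.0, 130.4]
ft_force: [-0.1, -0.0, -4.9]
opening: 0.0191
```

Run:
```python
from g import *
st();f=grab('scene','17',(140,260,90,210),5)
```

```text
{'position': [0.5314, 0.3907, 0.0817], 'tcp_rot': [-179.8752, -0.0294, 130.4295], 'ft_force': [-0.0922, -0.0286, -4.8942], 'qpos': [27.5257, 20.6742, 97.2705, 0.0009, 62.1836, -12.9043]} 19.85 0.0191
```

View pics/scene17.png

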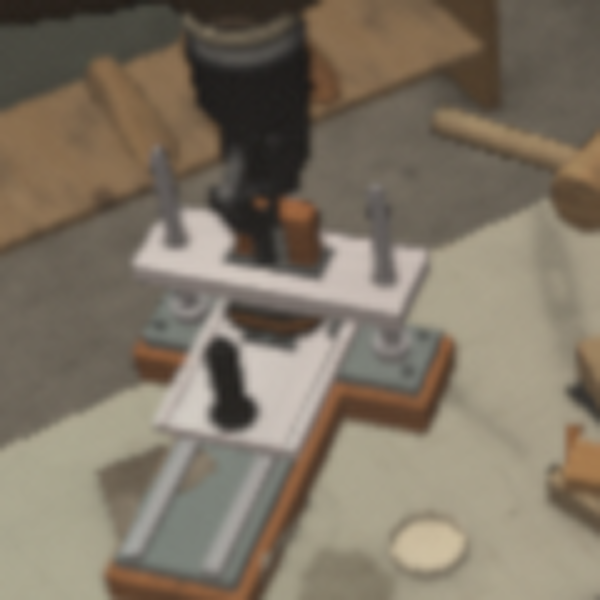

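Call:
move_arm(motion=[{"offset":[0,0,0.003],"rot":[0,0,0],"fingers":0},{"offset":[0,0,0.002],"rot":[0,0,0],"fingers":0},{"offset":[0,0,0.002],"rot":[0,0,0],"fingers":0},{"offset":[0,0,0.001],"rot":[0,0,0],"fingers":0},{"offset":[0,0,0],"rot":[0,0,0],"fingers":0}])

```text
time: 20.4
position: [0.532, 0.3911, 0.0748]
tcp_rot: [-180.0, -0.0, 130.4]
ft_force: [-0.8, 0.4, -5.2]
opening: 0.019
```

Call:
move_arm(motion=[{"offset":[0,0,0.001],"rot":[0,0,0],"fingers":0},{"offset":[0,0,0],"rot":[0,0,0],"fingers":0}])

```text
time: 20.6
position: [0.5322, 0.3911, 0.074]
tcp_rot: [-180.0, 0.0, 130.4]
ft_force: [-0.7, 0.4, -5.1]
opening: 0.0189
```

Call:
move_arm(motion=[{"offset":[0,0,0.001],"rot":[0,0,0],"fingers":0},{"offset":[0,0,0],"rot":[0,0,0],"fingers":0}])

```text
time: 20.8
position: [0.5321, 0.3911, 0.0729]
tcp_rot: [-180.0, -0.0, 130.4]
ft_force: [0.7, -0.6, -4.6]
opening: 0.0186
```

Call:
move_arm(motion=[{"offset":[0,0,0.001],"rot":[0,0,0],"fingers":0},{"offset":[0,0,0],"rot":[0,0,0],"fingers":0}])

```text
time: 21.0
position: [0.5323, 0.3912, 0.0725]
tcp_rot: [180.0, 0.0, 130.4]
ft_force: [-0.4, 0.2, -2.2]
opening: 0.0194
```

Call:
move_arm(motion=[{"offset":[0,0,0.001],"rot":[0,0,0],"fingers":0},{"offset":[0,0,0],"rot":[0,0,0],"fingers":0}])

```text
time: 21.2
position: [0.5323, 0.3913, 0.0725]
tcp_rot: [180.0, 0.0, 130.4]
ft_force: [-3.8, -2.4, 4.2]
opening: 0.019
```

Call:
move_arm(motion=[{"offset":[0,0,-0.0008],"rot":[0,0,0],"fingers":0},{"offset":[0,0,0],"rot":[0,0,0],"fingers":0.3},{"offset":[0,0,0],"rot":[0,0,0],"fingers":0.5},{"offset":[0,0,0],"rot":[0,0,0],"fingers":0.7},{"offset":[0,0,0],"rot":[0,0,0],"fingers":0.7},{"offset":[0,0,0],"rot":[0,0,0],"fingers":0.7},{"offset":[0,0,0],"rot":[0,0,0],"fingers":0.7}])

```text
time: 21.9
position: [0.5323, 0.3912, 0.0718]
tcp_rot: [180.0, 0.0, 130.4]
ft_force: [-0.4, -0.1, -0.1]
opening: 0.06
```

Run:
```python
from g import *
st();f=grab('wrist','18')
```

```text
{'position': [0.5323, 0.3912, 0.0718], 'tcp_rot': [179.9882, 0.0032, 130.4319], 'ft_force': [-0.4382, -0.1222, -0.1222], 'qpos': [27.526, 21.3574, 97.5155, -0.0006, 61.1149, -12.9056]} 21.9 0.06
```

View pics/wrist18.png

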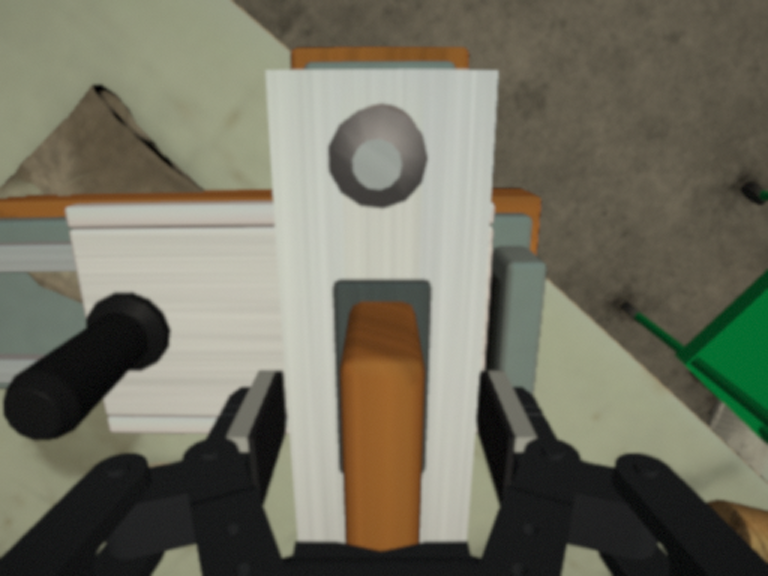

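Call:
move_arm(motion=[{"offset":[0,0,-0.01],"rot":[0,0,0],"fingers":0.7},{"offset":[0,0,-0.02],"rot":[0,0,0],"fingers":0.7},{"offset":[0,0,-0.03],"rot":[0,0,0],"fingers":0.7},{"offset":[0,0,-0.03],"rot":[0,0,0],"fingers":0.7},{"offset":[0,0,-0.03],"rot":[0,0,0],"fingers":0.7},{"offset":[0,0,-0.03],"rot":[0,0,0],"fingers":0.7},{"offset":[0,-0.02,-0.02],"rot":[0,0,0],"fingers":0.7},{"offset":[0,-0.03,0],"rot":[0,0,0],"fingers":0.7},{"offset":[0,-0.03,0],"rot":[0,0,0],"fingers":0.7},{"offset":[0,-0.03,0],"rot":[0,0,0],"fingers":0.7},{"offset":[0,0,0],"rot":[0,0,0],"fingers":0.7},{"offset":[0,0,0],"rot":[0,0,0],"fingers":0.7}])

```text
time: 23.15
position: [0.4486, 0.3198, 0.243]
tcp_rot: [179.9, 0.0, 130.4]
ft_force: [0.2, 1.5, 0.3]
opening: 0.06
```

Run:
```python
from g import *
st();f=grab('wrist','19');f=grab('scene','19',(140,260,90,210),5);
```

```text
{'position': [0.4486, 0.3198, 0.243], 'tcp_rot': [179.8712, 0.0301, 130.4168], 'ft_force': [0.2492, 1.4585, 0.3397], 'qpos': [24.9319, -1.4164, 104.9069, 0.0055, 76.3774, -15.4862]} 23.15 0.06
```

View pics/wrist19.png

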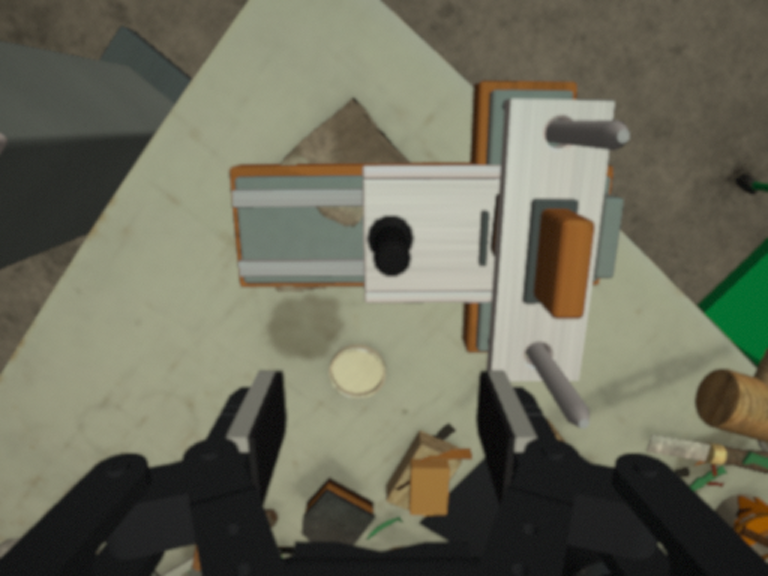

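View pics/scene19.png

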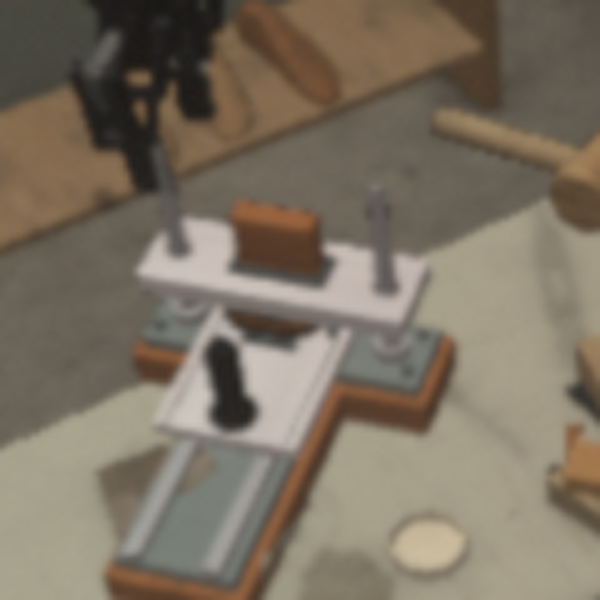

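Run:
```python
from h import *
np.set_printoptions(precision=4,suppress=True)
w=pickle.load(open('wrist19.pkl','rb'))
W=lambda u:((u[0]+.5)/1.5-.5,(u[1]+.5)/1.5-.5)
L=at(w,W((621,135)),.19);R=at(w,W((581,418)),.19);H=at(w,W((391,260)),.128)
py=(L-R)/np.linalg.norm(L-R);px=np.array([py[1],-py[0],0]);m=(L+R)/2
print(np.linalg.norm(L-R),'handle rel',(H-m)@px,(H-m)@py)
d=w['depth'];P=[]
for u in [(520,115),(600,110),(500,365),(575,360),(520,180),(590,200),(510,300),(560,350)]:
    v=W(u);z=d[int(round(v[1])),int(round(v[0]))];c,r=ray(w,v);X=c+r*z;P.append(X);print(u,X)
P=np.array(P);A=np.c_[P[:,:2],np.ones(len(P))];s=np.linalg.lstsq(A,P[:,2],rcond=None)[0];print('tilt deg',np.degrees(np.hypot(*s[:2])),'mean',P[:,2].mean())
# slab edges vs stop at slab: front edge of slab and its end
a=at(w,W((364,235)),.063);print('slab -x edge',(a-m)@px)
```

```text
0.14714408926104994 handle rel -0.10225347885672312 -0.0019026413603966167
(520, 115) [0.4567 0.4386 0.102 ]
(600, 110) [0.4918 0.4734 0.1026]
(500, 365) [0.5643 0.3109 0.1057]
(575, 360) [0.6034 0.3479 0.1043]
(520, 180) [0.4839 0.4105 0.1044]
(590, 200) [0.5275 0.4314 0.1032]
(510, 300) [0.5357 0.3496 0.1042]
(560, 350) [0.5897 0.3462 0.1037]
tilt deg 1.0667716993412588 mean 0.10375292399001684
slab -x edge -0.12050824127769648
```

Run:
```python
from cell import env
print(env.job_done())
```

```text
the job is handed in; nothing more can be done
None
```

The carriage is home and the pressure plate is on both rods, resting on the heel and released. I handed the job in at about 23 s of the 51 s allowed.

- **Carriage:** I pushed it by the handle until it stopped moving, at about 19 N against the end stop. Afterwards the handle measured 102.3 mm from the rod line, against a nominal 103 mm, so it is home to within about 1 mm.
- **Plate:** I lifted it by its bar, turned it and threaded it over both rods, correcting the position from the wrist camera. I felt no side contact on the way down. It touched the heel with its underside at about 87.5 mm (nominal 87 mm), and I backed off slightly before opening the fingers. The arm then lifted clear.
- **Final picture:** Both rods stand through the plate. The tin, spare heel and jar were not touched, though I did not measure their positions before and after.

Three checks were off or disagreed:
- **Fingertip height:** The reported TCP height was about 44 mm below the real fingertips. My first close on the plate's bar therefore closed on air above it and moved nothing. The push gripped only the very top of the handle, for the same reason. I corrected for this from the depth picture.
- **Rod position:** The scene camera and the other two cameras disagreed by about 3 mm on where the rods are. I went by the direct view of the rod through the hole.
- **Plate level:** A depth fit on the seated plate gave about 1° of tilt with its top at 103.7 mm (103 mm expected). I took this as depth noise, because the plate lies flat on the heel.

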